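Reverse the ratchet and clamp the tube block

TASK

The ratchet that drives the clamp on the loading deck is still set to loosen. Flip its little direction lever fully over to the tighten side without forcing it, swing the handle well back towards its rear stop to feel that it free-wheels without moving the jaw, then work the handle to and fro until the jaw (not your fingers) has pushed the tube block home and holds it snug against the stop, firmly but not overtightened. Let go, with the lever still on tighten and everything else left where it was.

Things in the scene. Friction and masses are not known exactly. Their poses are not given: they have to be found in the camera images.
- deck: black plate lying flat on the bench, 240 (x) x 380 (y) x 18 thick, fixed. Origin: centre of its underside; at yaw 0 its x points away from the robot and y to the left. In its frame the ratchet's upright axis is at x 30, y -90; jaw, block and stop lie in a row along +y at x 30. Two aluminium rails 12 wide, up to 30 high, run along its short ends.
- head (a point): centre of the flat top of the steel ratchet head (on the turning axis), 79 above the bench. Head: disc of 72 diameter, 34 high, with a 52 wide lobe towards the handle.
- knob (a point): end face centre of the upright black knob at the handle's end: 24 diameter, from 69 to 112 above the bench, 140 from the head's axis; the bar under it is 20 wide, top at 69. Force needed at the knob: 1.5 to 3 N idle or free-wheeling (short knocks at clicks and bites when fast), about 6 N driving the jaw, 9 to 13 N while the block is pressed snug, above 15 N overtightened.
- handle_turn (a joint): angle of the ratchet handle, rad, growing clockwise seen from above; 0 when the bar points along the deck's -x (to the robot), stops at -0.85 (back, knob towards deck -y) and 0.75 (knob towards deck +y). Stays where it is left. On tighten a growing angle drives the jaw +y (16 mm per rad), a falling one free-wheels with soft clicks every 0.39 rad: up to 0.39 rad of each forward stroke is idle.
- lever_turn (a joint): angle of the direction lever relative to the handle, rad, growing clockwise from above: -0.40 fully on loosen, 0.40 fully on tighten, rigid stops there. Stays about where it is left; 3 to 5 N at the tab moves it, 25 N would break it.
- tab (a point): centre of the top of the direction lever's upright tab: 16 along the lever, 9 thick, top 102.5 above the bench, free down to 86 (lever arm; head top 79). It stands 44 from the pivot, nearly over the head's axis: on tighten about 17 towards the deck's -y (handle at 0), on loosen 17 towards +y.
- foot: rubber pressure foot on the front of the jaw, plate 64 (x) x 6 (y) x 34 high, its centre 40 above the bench; carried on stiff springs (25 N per mm, 6 mm of travel) in the jaw. Origin: its centre; y points at the block.
- foot_face (a point): centre of the foot's face that meets the block.
- block: loose aluminium tube block, 70 (x) x 80 (y) x 50 high, about 0.45 kg, with small tubes in its top, standing on the deck between foot and stop. Origin: centre of its underside, 18 above the bench.
- stop: fixed steel stop bolted to the deck, 70 (x) x 20 (y) x 42 high. Origin: centre of its underside under the 20 thick plate; its face towards the block is 10 from the origin along its -y. The block is home when its centre is 50 from the stop's origin.
- strip: loose bystander: strip of tubes 18 x 75 x 16 on the deck; leave it. Origin: underside.
- vial: loose bystander: small amber vial, 22 diameter, 42 high, on the deck; leave it. Origin: underside.
- tipbox: loose bystander: clear box 85 x 120 x 45. Origin: underside.
- driver: loose bystander: screwdriver. Origin: underside.
- buffer: loose bystander: white bottle, 60 diameter, 130 high. Origin: underside.
- beaker: loose bystander: clear beaker, 66 diameter, 80 high. Origin: underside.
- lever: the direction lever, a flat dark steel arm on the head's top. Origin: on its upright pivot, 42.5 from the head's axis towards the knob, 79.5 above the bench; its x points along the lever to the tab.
Not all that is in view belongs to the job. What is shaped like the block but green is not meant.

How it is judged:
By the outcome, as a careful person would: the job done as asked, in the order asked, and still so for the second after the job is handed in, with the robot touching nothing.
It also fails if it takes over 72 s, if anything falls off the work surface, if the arm or the gripper's body presses on something with over 40 N, if the wrist force passes 120 N, or if a joint passes its speed limit or range.

ROBOT

A 6-joint arm with a two-finger parallel gripper is mounted at the origin on the work surface. World frame = base frame: x ahead of the robot, y to its left, z up, the work surface at z = 0. Lengths are in m, angles in degrees, forces in N, time in s.
With the tool pointing down it reaches from about 0.25 to 0.725 m from the base axis. Payload 9.7 kg.
Tool frame: the origin (TCP) lies midway between the tips of the shut fingers; the grasp point (between the pads) lies 19 mm behind it; z points along the fingers, y is the direction in which the jaws open and shut (so a half turn about z gives the same grasp; the last joint's range is limited). The gripper opens to 85 mm and grips with 20 to 120 N. Pads are 22 mm wide; open, the fingers measure 114 mm over their backs; the gripper's body (76 mm by 85 mm) begins 54 mm behind the grasp point. The pads swing forward as they close: fully open they stand 13 mm farther back than shut.
Start: joints at [76.031, 4.979, 10.078, 95.1, 0, 90], TCP at [0.133, 0.534, 0.231] pointing down, gripper open.
Joint ranges: [-179.16, 179.16], [-48.56, 103.87], [-65.8, 70.77], [-126.05, 130.52], [-82.76, 87.17], [-180, 180]. Speed limits (degrees/s): [127.2, 127.2, 147.25, 180, 180, 180].

INTERFACE

Orientations are given as [roll, pitch, yaw] about the fixed x, y, z axes, in that order (R = Rz(yaw) Ry(pitch) Rx(roll)).
In Python, from workcell import bot, camera, recognise gives the robot as it stands. The module is installed in compiled form; this text tells all that it offers.
- The arm moves only by the tool apply_moves, never from a script. Its argument "targets" is one flat list of numbers, 7 for each row, row after row: the shift along the world's x, y, z in units of 30 mm (1.0 is 30 mm), then the turn, a rotation vector about the world's x, y, z in units of 6 degrees (1.0 is 6 degrees), then the opening, from 0 (shut) to 1 (fully open). A call has 1 to 5 rows; each row is the pose to reach, as a shift and turn from the pose commanded when the call began; what a row does not reach only later rows make up. A row lasts 1/10 s, in which the tool goes at most 50 mm and 8.59 degrees, less where a joint would pass 70% of its speed; a pose out of reach is approached as far as the arm can. A call with a gripper value outside its range is refused whole. The fingers move at their own pace and stop on an object; "newtons" is the grip in N (left out, the last holds). Time passes only in rows, so rows that repeat a pose let the fingers close. It gives the time, the measured TCP pose, the force and the opening at its end, in the units of the state.
- bot.get_obs(): the state, without advancing time (a new reading comes with each control period).
- camera(name): name is "scene" or "top"; returns a dict with "img" (400x640x3 uint8, red, green, blue), "intrinsics" (3x3 intrinsics, pixels), "k1" (the pictures are not rectified: a ray, as slopes to the right and down, at radius r is drawn at 1 + k1 r^2 times it, then the intrinsics apply), "origin" and "rotation" of the camera in the world. Camera axes: x right, y up, looking along -z (the intrinsics and any distortion apply to the point x, -y, -z); pixel columns grow to the right and rows downward; lengths in m; the calibration is good to about 2 mm. A picture is of the moment at which its call begins. There is no depth.
- bot.job_done(): hands the job in, once; it reports no verdict.
Trained networks look in the newest picture that a camera, given by its name, has taken for a name from the list of things; names that differ only in an ending like _2 or _b are one class to them, and where a whole thing is asked for, a point or a joint stands for the part that bears it (a point fixed in the world has none). Each returns a list of dicts, best first, with "conf" (0 to 1); they miss things now and then, are a little off and sometimes report something else, mostly with a low value. They report only what shows in the picture. A call takes as long as a camera call. They do not tell look-alikes from the thing itself.
- recognise(query, camera): "box" ([left, top, right, bottom] in pixels, round what is visible of it).
The state is a dict: "time": time; "q": joint angles; "qd": joint speeds; "joint_efforts": joint torques, N m; "ee_pos": TCP position; "tcp_rot": TCP orientation; "wrist_force": force on the tool from outside, world axes, zero at the start; "torque": the same for the moment, N m; "opening": finger opening in m.
Only numpy, scipy, OpenCV 4.12 (cv2) and the standard library are available. Lean on these libraries where they do the work, as an engineer would, in place of code of your own. Each camera call takes 0.05 s, during which the arm holds its last target.

## Working session

There is one attempt and no reset: what is moved stays moved. The work goes in short steps, Python scripts to look and compute and a tool call to move; the robot and the scene stay as the last step left them, time stands still between calls to the robot, and variables do not carry over. Pictures are saved under pics/ and viewed, and the job is handed in when it is done.

Besides the shell and the picture viewer there is one more tool, called by a JSON object that holds its "op" and its "data", one argument or row to a line. apply_moves: Moves the arm, as the interface text tells. Its arguments: {"type":"object","properties":{"targets":{"type":"array"},"newtons":{"type":"number"}},"required":["targets"]}

```bash
mkdir -p pics
cat > h.py <<'E'
import numpy as np,cv2
from workcell import bot,camera,recognise
def snap(name,fn=None):
    c=camera(name)
    if fn: cv2.imwrite('pics/'+fn,cv2.cvtColor(c['img'],cv2.COLOR_RGB2BGR))
    return c
def ray(c,px):
    K=np.array(c['intrinsics']);k=c['k1']
    d=np.array([(px[0]-K[0,2])/K[0,0],(px[1]-K[1,2])/K[1,1]])
    u=d.copy()
    for _ in range(30): u=d/(1+k*(u@u))
    v=np.array(c['rotation'])@np.array([u[0],-u[1],-1.])
    return np.array(c['origin']),v
def at(c,px,z):
    o,v=ray(c,px); return o+v*(z-o[2])/v[2]
def proj(c,p):
    K=np.array(c['intrinsics']);q=np.array(c['rotation']).T@(np.array(p)-np.array(c['origin']))
    u=np.array([q[0],-q[1]])/-q[2]; u=u*(1+c['k1']*(u@u))
    return K[:2,:2]@u+K[:2,2]
E
python3 - <<'E'
from h import *
for n in ['scene','top']:
    c=snap(n,n+'1.png'); print(n,np.round(c['origin'],3),c['k1'],np.round(c['intrinsics'],1).tolist())
    for q in ['deck','head','knob','tab','foot','foot_face','block','stop','strip','vial','lever','buffer','beaker','tipbox']:
        for r in recognise(q,n)[:3]: print(q,np.round(r['box']).tolist(),round(r['conf'],2))
print(bot.get_obs())
E
```

```text
scene [0.807 0.411 0.854] -0.060536677104414606 [[398.8, 0.0, 313.5], [0.0, 398.8, 195.7], [0.0, 0.0, 1.0]]
deck [208.0, 140.0, 384.0, 306.0] 0.57
head [243.0, 140.0, 310.0, 203.0] 0.98
knob [245.0, 144.0, 308.0, 200.0] 0.93
tab [262.0, 167.0, 278.0, 184.0] 0.73
tab [264.0, 199.0, 290.0, 215.0] 0.69
block [271.0, 197.0, 312.0, 248.0] 0.9
block [340.0, 127.0, 370.0, 164.0] 0.8
block [412.0, 192.0, 447.0, 232.0] 0.7
stop [294.0, 227.0, 328.0, 257.0] 0.69
strip [255.0, 227.0, 283.0, 249.0] 0.8
strip [408.0, 288.0, 481.0, 362.0] 0.31
vial [351.0, 229.0, 358.0, 241.0] 0.64
lever [259.0, 163.0, 276.0, 188.0] 0.42
buffer [358.0, 334.0, 392.0, 372.0] 0.89
buffer [260.0, 166.0, 278.0, 187.0] 0.33
beaker [208.0, 98.0, 236.0, 134.0] 0.71
beaker [295.0, 226.0, 327.0, 262.0] 0.49
tipbox [411.0, 286.0, 481.0, 363.0] 0.7
tipbox [242.0, 139.0, 309.0, 202.0] 0.4
top [ 0.411 -0.022  1.434] 0.0042441552145294015 [[501.5, 0.0, 322.0], [0.0, 501.5, 193.0], [0.0, 0.0, 1.0]]
deck [256.0, 132.0, 398.0, 233.0] 0.92
deck [298.0, 152.0, 330.0, 187.0] 0.36
head [346.0, 148.0, 371.0, 217.0] 0.83
knob [344.0, 146
[... 578 characters left out ...]
.0] 0.42
tipbox [155.0, 202.0, 206.0, 237.0] 0.96
{'time': 1.5, 'q': array([ 7.60332034e+01,  4.98061095e+00,  1.00777926e+01,  9.51013416e+01,
       -1.18652522e-03,  9.00014265e+01]), 'qd': array([-0.00793685, -0.00243347, -0.13397501,  0.02990157, -0.07653873,
        0.04604992]), 'joint_efforts': array([ 7.25784139e-04, -5.20096600e+01,  4.64855111e+01,  1.71279215e-03,
        1.30205335e-04,  6.05429733e-06]), 'ee_pos': array([0.13274924, 0.53372115, 0.23126394]), 'tcp_rot': array([-1.79995840e+02,  1.18662878e-03,  1.66031777e+02]), 'wrist_force': array([-0.00868102,  0.62287073,  0.05712848]), 'torque': array([-0.06137874, -0.00387538,  0.04495754]), 'opening': 0.08519786996934926}
```

Run:
```python
import cv2
a=cv2.imread('pics/top1.png');b=cv2.imread('pics/scene1.png')
cv2.imwrite('pics/top1c.png',cv2.resize(a[125:240,245:405],None,fx=5,fy=5,interpolation=cv2.INTER_CUBIC))
cv2.imwrite('pics/scene1c.png',cv2.resize(b[130:270,200:390],None,fx=4.2,fy=4.2,interpolation=cv2.INTER_CUBIC))
```

```text
(no output)
```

View pics/top1.png

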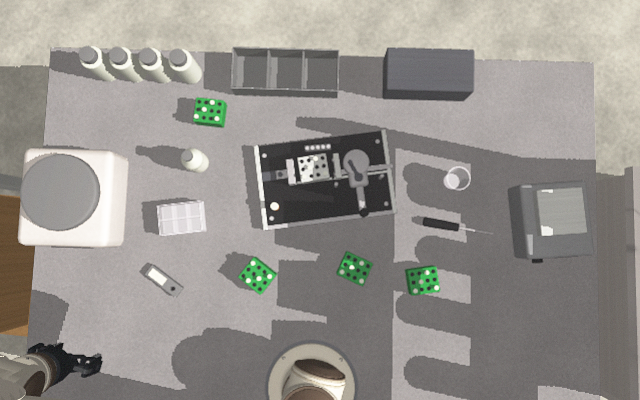

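View pics/top1c.png

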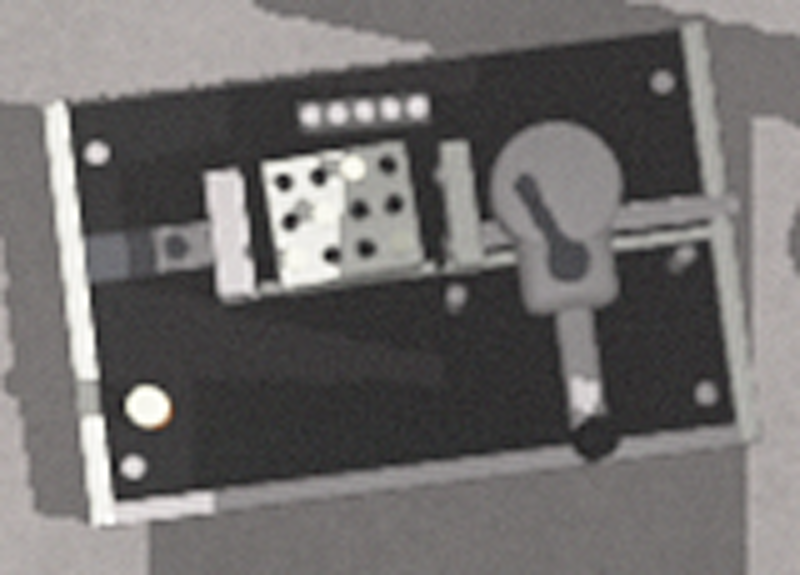

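View pics/scene1c.png

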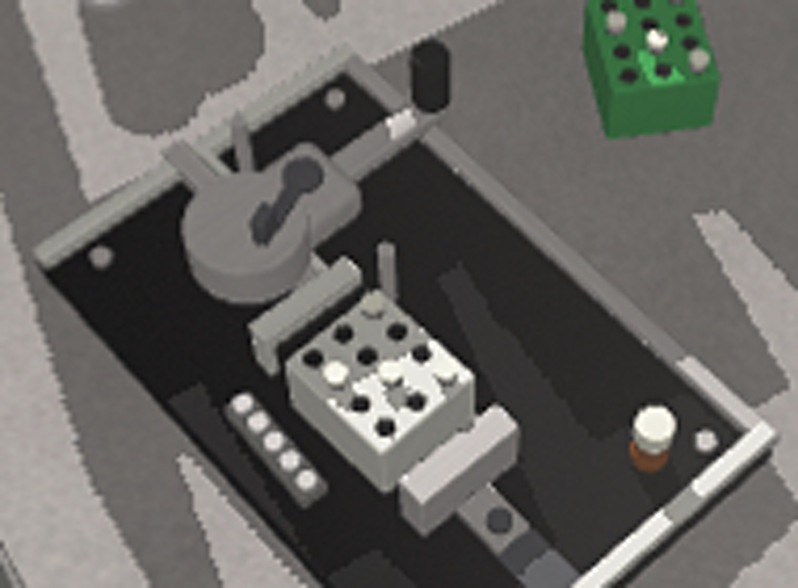

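```bash
cat >> h.py <<'E'
def cp(x,y,o=(245,125),s=5): return (x/s+o[0]-.4,y/s+o[1]-.4)
E
python3 - <<'E'
from h import *
c=snap('top');s=snap('scene')
P=dict(head=(556,189,.079),knob=(596,437,.112),tab=(524,184,.1025),pivot=(571,259,.0865),footfaceU=(440,143,.057),footfaceL=(452,268,.057),stopU=(240,172,.06),stopL=(254,292,.06),
 bUL=(263,162,.068),bUR=(405,143,.068),bLR=(425,268,.068),bLL=(285,287,.068),
 dUL=(45,103,.048),dLL=(92,525,.048),dLR=(757,437,.048),dUR=(705,22,.048),scr1=(97,153,.02),scr2=(133,467,.02),scr3=(663,82,.02),scr4=(707,393,.02))
for k,(x,y,z) in P.items(): print(k,np.round(at(c,cp(x,y),z)*1000,1))
S=lambda x,y:cp(x,y,(200,130),4.2)
for k,(x,y,z) in dict(head=(248,225,.079),knob=(430,50,.112),tab=(266,222,.1025),pivot=(302,175,.0865),footUR=(361,270,.057)).items(): print('S',k,np.round(at(s,S(x,y),z)*1000,1))
E
```

```text
Traceback (most recent call last):
  File "h.py", line 15, in at
    o,v=ray(c,px); return o+v*(z-o[2])/v[2]
                                       ~^^^
IndexError: invalid index to scalar variable.
```

Run:
```python
from h import *
c=snap('top'); print(c['rotation'],type(c['rotation']))
```

```text
[ 5.12915724e+00  7.19981420e-02 -8.82963444e+01] <class 'numpy.ndarray'>
```

```bash
cat > fix.py <<'E'
s=open('h.py').read()
s=s.replace("np.array(c['rotation'])","Rm(c)")
s=s.replace("def snap","from scipy.spatial.transform import Rotation\ndef Rm(c): return Rotation.from_euler('xyz',c['rotation'],degrees=True).as_matrix()\ndef snap",1)
open('h.py','w').write(s)
E
python3 fix.py
cat > m.py <<'E'
from h import *
c=snap('top');s=snap('scene')
P=dict(head=(556,189,.079),knob=(596,437,.112),tab=(524,184,.1025),pivot=(571,259,.0865),footfaceU=(440,143,.057),footfaceL=(452,268,.057),stopU=(240,172,.06),stopL=(254,292,.06),
 bUL=(263,162,.068),bUR=(405,143,.068),bLR=(425,268,.068),bLL=(285,287,.068),
 dUL=(45,103,.048),dLL=(92,525,.048),dLR=(757,437,.048),dUR=(705,22,.048),scr1=(97,153,.02),scr2=(133,467,.02),scr3=(663,82,.02),scr4=(707,393,.02))
for k,(x,y,z) in P.items(): print(k,np.round(at(c,cp(x,y),z)*1000,1))
S=lambda x,y:cp(x,y,(200,130),4.2)
for k,(x,y,z) in dict(head=(248,225,.079),knob=(430,50,.112),tab=(266,222,.1025),pivot=(302,175,.0865),footUR=(361,270,.057)).items(): print('S',k,np.round(at(s,S(x,y),z)*1000,1))
E
python3 m.py
```

```text
head [ 618.9 -106.1   79. ]
knob [ 482.4 -128.3  112. ]
tab [617.5 -87.5 102.5]
pivot [ 579.8 -114.7   86.5]
footfaceU [646.1 -42.5  57. ]
footfaceL [576.5 -51.1  57. ]
stopU [626.1  67.7  60. ]
stopL [559.6  57.7  60. ]
bUL [630.8  54.7  68. ]
bUR [643.7 -23.1  68. ]
bLR [574.7 -36.1  68. ]
bLL [562.   40.3  68. ]
dUL [663.8 178.9  48. ]
dLL [429.1 143.2  48. ]
dLR [ 488.6 -222.4   48. ]
dUR [ 720.7 -189.4   48. ]
scr1 [640.9 152.2  20. ]
scr2 [462.8 124.7  20. ]
scr3 [ 691.4 -169.4   20. ]
scr4 [ 514.2 -197.8   20. ]
S head [ 621.9 -101.9   79. ]
S knob [ 482.6 -131.   112. ]
S tab [618.3 -82.8 102.5]
S pivot [ 581.4 -110.6   86.5]
S footUR [577.6 -54.7  57. ]
```

Top picture: ratchet with knob at (364,212), head (356,163), tab leaning to +y (loosen) at (349,161), the aluminium block at (313,168). Look-alikes: green blocks at (355,267), (257,275), (423,280) and (210,112), all rejected; the silver one between foot and stop in the crop is the one. Deck yaw is about 9°, handle about 0, and head and knob are 139 mm apart, which fits the 140 given.

{"op": "apply_moves", "data": {
  "targets": [1.0,-1.28,0,0,0,-1.4,0.42,2.0,-2.56,0,0,0,-2.8,0.42,3.0,-3.84,0,0,0,-4.2,0.42,4.0,-5.12,0,0,0,-5.6,0.42,5.0,-6.4,0,0,0,-7.0,0.42],
  "newtons": 20
}}

```text
time: 2.25
ee_pos: [0.2835, 0.3401, 0.2315]
tcp_rot: [180.0, -0.0, 123.7]
wrist_force: [0.8, 0.2, 0.7]
opening: 0.036
```

{"op": "apply_moves", "data": {
  "targets": [1.0,-1.28,0,0,0,-1.4,0.42,2.0,-2.56,0,0,0,-2.8,0.42,3.0,-3.84,0,0,0,-4.2,0.42,4.0,-5.12,0,0,0,-5.6,0.42,5.0,-6.4,0,0,0,-7.0,0.42]
}}

```text
time: 2.75
ee_pos: [0.4336, 0.1479, 0.2316]
tcp_rot: [180.0, -0.0, 81.7]
wrist_force: [1.1, 1.4, 0.3]
opening: 0.0358
```

{"op": "apply_moves", "data": {
  "targets": [1.0,-1.28,0,0,0,-1.4,0.42,2.0,-2.56,0,0,0,-2.8,0.42,3.0,-3.84,0,0,0,-4.2,0.42,4.0,-5.12,0,0,0,-5.6,0.42,5.0,-6.4,0,0,0,-7.0,0.42]
}}

```text
time: 3.25
ee_pos: [0.5837, -0.0442, 0.2313]
tcp_rot: [180.0, -0.0, 39.7]
wrist_force: [0.1, 0.3, 0.8]
opening: 0.0357
```

{"op": "apply_moves", "data": {
  "targets": [0.5,-0.76,0,0,0,-1.4,0.42,1.16,-1.52,0,0,0,-2.8,0.42,1.16,-1.52,0,0,0,-4.0,0.42,1.16,-1.52,-1,0,0,-5.17,0.42,1.16,-1.52,-2,0,0,-5.17,0.42]
}}

```text
time: 3.75
ee_pos: [0.6182, -0.0883, 0.171]
tcp_rot: [180.0, -0.1, 8.7]
wrist_force: [-0.4, 0.0, -0.2]
opening: 0.0359
```

{"op": "apply_moves", "data": {
  "targets": [0,0,-0.9,0,0,0,0.42,0,0,-1.8,0,0,0,0.42,0,0,-1.8,0,0,0,0.42]
}}

```text
time: 4.05
ee_pos: [0.6156, -0.0876, 0.1132]
tcp_rot: [-179.9, 0.3, 9.0]
wrist_force: [-0.6, 0.9, 0.4]
opening: 0.0357
```

Run:
```python
from h import *
a=snap('top')['img'][125:240,285:405];b=snap('scene')['img'][110:230,200:330]
f=lambda i:cv2.cvtColor(cv2.resize(i,(400,400),interpolation=cv2.INTER_CUBIC),cv2.COLOR_RGB2BGR)
cv2.imwrite('pics/l1.png',np.hstack([f(a),f(b)]))
```

```text
(no output)
```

View pics/l1.png

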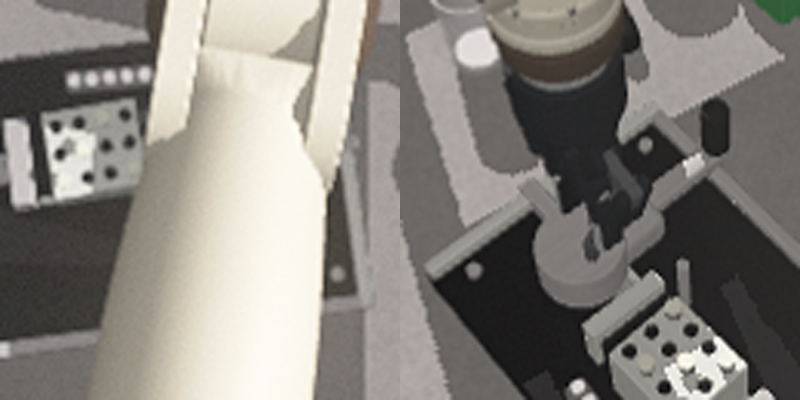

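Scene crop: the fingers straddle the tab (at about (590,245) in the crop), nothing touched yet.

{"op": "apply_moves", "data": {
  "targets": [0,0,-0.3,0,0,0,0.42,0,0,-0.55,0,0,0,0.42,0,0,-0.75,0,0,0,0.42,0,0,-0.75,0,0,0,0.42]
}}

```text
time: 4.55
ee_pos: [0.6172, -0.0878, 0.0938]
tcp_rot: [-180.0, 0.1, 9.0]
wrist_force: [0.7, -0.7, 0.2]
opening: 0.0358
```

Run:
```python
from h import *
b=snap('scene')['img'][140:220,235:315]
cv2.imwrite('pics/l2.png',cv2.cvtColor(cv2.resize(b,(600,600),interpolation=cv2.INTER_CUBIC),cv2.COLOR_RGB2BGR))
o=bot.get_obs();print(o['wrist_force'],o['ee_pos'])
```

```text
[ 0.77494228 -0.04574507 -0.1831775 ] [ 0.6173272  -0.08780462  0.09440744]
```

View pics/l2.png

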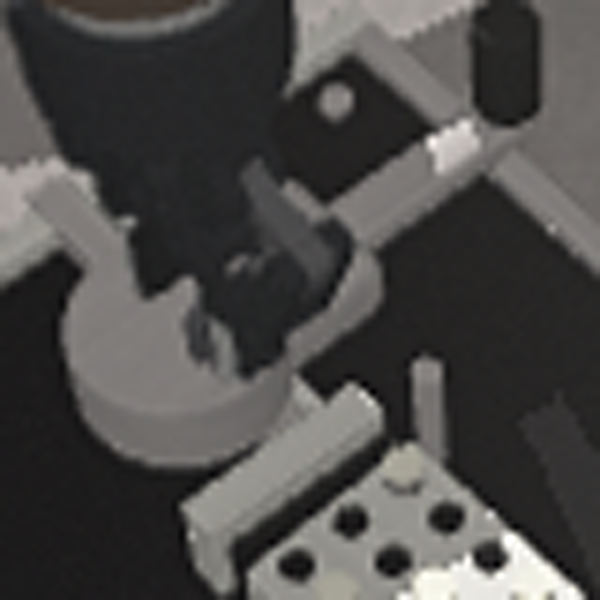

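{"op": "apply_moves", "data": {
  "targets": [0,0,-0.15,0,0,0,0.42,0,0,-0.28,0,0,0,0.42,0,0,-0.28,0,0,0,0.42]
}}

```text
time: 4.9
ee_pos: [0.6173, -0.0878, 0.0857]
tcp_rot: [-180.0, 0.0, 9.0]
wrist_force: [0.4, -0.2, -0.3]
opening: 0.0358
```

{"op": "apply_moves", "data": {
  "targets": [0.01,-0.07,0,0,0,0,0.42,0.02,-0.13,0,0,0,0,0.42,0.03,-0.2,0,0,0,0,0.42,0.04,-0.26,0,0,0,0,0.42,0.05,-0.33,0,0,0,0,0.42]
}}

```text
time: 5.4
ee_pos: [0.6191, -0.098, 0.0865]
tcp_rot: [-180.0, -0.0, 9.0]
wrist_force: [-0.3, 0.4, 0.5]
opening: 0.0359
```

{"op": "apply_moves", "data": {
  "targets": [0.01,-0.07,0,0,0,0,0.42,0.02,-0.13,0,0,0,0,0.42,0.03,-0.2,0,0,0,0,0.42,0.04,-0.26,0,0,0,0,0.42,0.05,-0.33,0,0,0,0,0.42]
}}

```text
time: 5.9
ee_pos: [0.6211, -0.1071, 0.0865]
tcp_rot: [-179.9, -0.1, 9.0]
wrist_force: [2.2, 4.1, -0.9]
opening: 0.0357
```

{"op": "apply_moves", "data": {
  "targets": [0.01,-0.07,0,0,0,0,0.42,0.02,-0.13,0,0,0,0,0.42,0.03,-0.2,0,0,0,0,0.42,0.04,-0.26,0,0,0,0,0.42,0.05,-0.33,0,0,0,0,0.42]
}}

```text
time: 6.4
ee_pos: [0.622, -0.1177, 0.0864]
tcp_rot: [-180.0, 0.0, 9.0]
wrist_force: [2.3, 4.5, -0.1]
opening: 0.0356
```

{"op": "apply_moves", "data": {
  "targets": [0.01,-0.06,0,0,0,0,0.42,0.02,-0.12,0,0,0,0,0.42,0.03,-0.18,0,0,0,0,0.42,0.04,-0.24,0,0,0,0,0.42,0.04,-0.27,0,0,0,0,0.42]
}}

```text
time: 6.9
ee_pos: [0.6233, -0.1257, 0.0864]
tcp_rot: [-180.0, -0.0, 9.0]
wrist_force: [2.7, 4.9, -0.2]
opening: 0.0357
```

{"op": "apply_moves", "data": {
  "targets": [0.01,-0.04,0,0,0,0,0.42,0.01,-0.08,0,0,0,0,0.42,0.02,-0.1,0,0,0,0,0.42]
}}

```text
time: 7.2
ee_pos: [0.6236, -0.1286, 0.0863]
tcp_rot: [-180.0, 0.0, 9.0]
wrist_force: [1.2, 5.4, 0.4]
opening: 0.0357
```

{"op": "apply_moves", "data": {
  "targets": [0.005,-0.03,0,0,0,0,0.42,0.01,-0.06,0,0,0,0,0.42,0.01,-0.06,0,0,0,0,0.42]
}}

```text
time: 7.5
ee_pos: [0.6236, -0.1305, 0.0863]
tcp_rot: [-180.0, 0.1, 9.0]
wrist_force: [-0.6, 4.2, 1.2]
opening: 0.0358
```

Run:
```python
from h import *
b=snap('scene')['img'][140:220,235:315]
cv2.imwrite('pics/l3.png',cv2.cvtColor(cv2.resize(b,(600,600),interpolation=cv2.INTER_CUBIC),cv2.COLOR_RGB2BGR))
o=bot.get_obs();print(o['wrist_force'],o['ee_pos'])
```

```text
[-1.80307305  4.10547169  1.80350571] [ 0.62368289 -0.13045191  0.08626235]
```

View pics/l3.png

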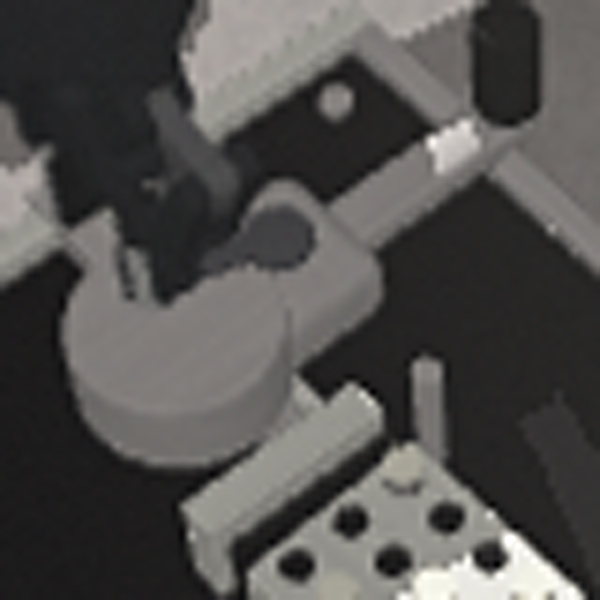

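Crop: the lever now points left of the axis (tab about (130,270)), and the handle has not moved. Creep on to the stop.

{"op": "apply_moves", "data": {
  "targets": [0.005,-0.03,0,0,0,0,0.42,0.01,-0.06,0,0,0,0,0.42,0.01,-0.06,0,0,0,0,0.42]
}}

```text
time: 7.85
ee_pos: [0.6237, -0.1321, 0.0862]
tcp_rot: [-180.0, 0.1, 9.0]
wrist_force: [-3.1, 5.4, 2.3]
opening: 0.0359
```

{"op": "apply_moves", "data": {
  "targets": [0.005,-0.03,0,0,0,0,0.42,0.01,-0.06,0,0,0,0,0.42,0.01,-0.06,0,0,0,0,0.42]
}}

```text
time: 8.15
ee_pos: [0.6236, -0.1333, 0.0861]
tcp_rot: [-179.9, 0.1, 9.0]
wrist_force: [-5.1, 8.6, 2.1]
opening: 0.0358
```

{"op": "apply_moves", "data": {
  "targets": [0.0,-0.03,0,0,0,0,0.42,0.0,-0.03,0,0,0,0,0.42]
}}

```text
time: 8.35
ee_pos: [0.6236, -0.1335, 0.0861]
tcp_rot: [-179.8, 0.1, 9.1]
wrist_force: [-4.6, 11.5, 3.7]
opening: 0.0358
```

Run:
```python
from h import *
b=snap('scene')['img'][140:220,225:305]
cv2.imwrite('pics/l4.png',cv2.cvtColor(cv2.resize(b,(600,600),interpolation=cv2.INTER_CUBIC),cv2.COLOR_RGB2BGR))
o=bot.get_obs();print(o['wrist_force'],o['ee_pos'],o['torque'])
```

```text
[-5.53354506 11.18457214  2.37300593] [ 0.62360123 -0.13353713  0.08612752] [ 2.33205995  0.97456518 -0.00286197]
```

View pics/l4.png

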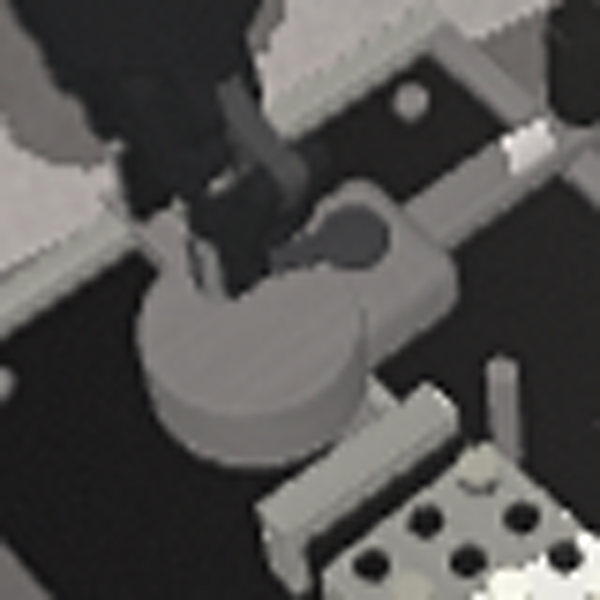

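Rigid stop felt (11–12 N, no more travel, at the predicted position). Back off, lift, look.

{"op": "apply_moves", "data": {
  "targets": [-0.03,0.2,0,0,0,0,0.42,-0.06,0.38,0,0,0,0,0.42,-0.06,0.38,0.8,0,0,0,0.42,-0.06,0.38,1.8,0,0,0,0.42,-1.5,0.3,2.0,0,0,0,0.42]
}}

```text
time: 8.9
ee_pos: [0.584, -0.1266, 0.1486]
tcp_rot: [179.8, -0.3, 9.1]
wrist_force: [-0.8, -0.5, 0.3]
opening: 0.0361
```

{"op": "apply_moves", "data": {
  "targets": [-1.5,-0.1,0,0,0,0,0.42,-3.0,-0.15,0,0,0,0,0.42,-3.22,-0.15,0,0,0,0,0.42,-3.22,-0.15,0,0,0,0,0.42]
}}

```text
time: 9.3
ee_pos: [0.4825, -0.1309, 0.1472]
tcp_rot: [179.9, -0.1, 9.0]
wrist_force: [0.4, 1.0, 0.3]
opening: 0.0357
```

Run:
```python
from h import *
b=snap('scene')['img'][110:230,210:330]
cv2.imwrite('pics/k1.png',cv2.cvtColor(cv2.resize(b,(600,600),interpolation=cv2.INTER_CUBIC),cv2.COLOR_RGB2BGR))
o=bot.get_obs();print(o['wrist_force'],o['ee_pos'])
```

```text
[-0.03877859  0.3405145   0.02254371] [ 0.48358684 -0.13083434  0.14702632]
```

View pics/k1.png

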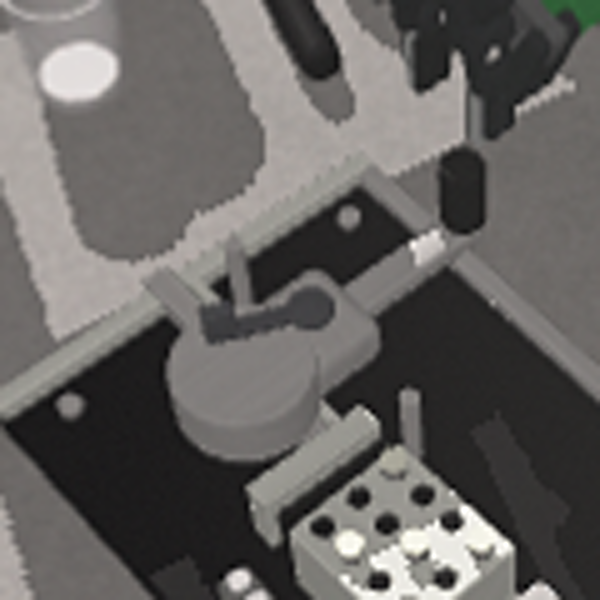

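Run:
```python
from h import *
b=snap('scene')
for a in (.4,.3,.2):
    L=np.radians(9)-a; p=np.array([577.5,-112.5])+44*np.array([np.cos(L),np.sin(L)]); print(a,p,proj(b,[*p/1000,.1025]))
for t in np.arange(-.85,.76,.05):
    A=np.radians(189)-t; print(round(t,2),np.round([619.5+140*np.cos(A),-106+140*np.sin(A)],1),np.round((np.array([619.5+140*np.cos(A),-106+140*np.sin(A)])-[482.5,-131])/30,2), 'yawunits',round(-np.degrees(t)/6,2))
```

```text
0.4 [ 620.20814481 -123.08368399] [253.8232458  170.83550584]
0.3 [ 621.05138731 -118.76710964] [254.38369353 172.25576722]
0.2 [ 621.45947875 -114.3879164 ] [255.12502035 173.61911766]
-0.85 [ 544.7 -224.3] [ 2.07 -3.11] yawunits 8.12
-0.8 [ 538.9 -220.5] [ 1.88 -2.98] yawunits 7.64
-0.75 [ 533.3 -216.3] [ 1.69 -2.84] yawunits 7.16
-0.7 [ 527.8 -211.8] [ 1.51 -2.69] yawunits 6.68
-0.65 [ 522.7 -207.1] [ 1.34 -2.54] yawunits 6.21
-0.6 [ 517.7 -202.2] [ 1.17 -2.37] yawunits 5.73
-0.55 [ 513.1 -196.9] [ 1.02 -2.2 ] yawunits 5.25
-0.5 [ 508.7 -191.5] [ 0.87 -2.02] yawunits 4.77
-0.45 [ 504.5 -185.9] [ 0.73 -1.83] yawunits 4.3
-0.4 [ 500.7 -180. ] [ 0.61 -1.63] yawunits 3.82
-0.35 [ 497.1 -174. ] [ 0.49 -1.43] yawunits 3.34
-0.3 [ 493.9 -167.8] [ 0.38 -1.23] yawunits 2.86
-0.25 [ 490.9 -161.4] [ 0.28 -1.01] yawunits 2.39
-0.2 [ 488.3 -154.9] [ 0.19 -0.8 ] yawunits 1.91
-0.15 [ 486.  -148.3] [ 0.12 -0.58] yawunits 1.43
-0.1 [ 484.1 -141.6] [ 0.05 -0.35] yawunits 0.95
-0.05 [ 482.5 -134.8] [-0.   -0.13] yawunits 0.48
0.0 [ 481.2 -127.9] [-0.04  0.1 ] yawunits -0.0
0.05 [ 480.3 -121. ] [-0.07  0.33] yawunits -0.48
0.1 [ 479.7 -114. ] [-0.09  0.57] yawunits -0.95
0.15 [ 479.5 -107. ] [-0.1  0.8] yawunits -1.43
0.2 [ 479.6 -100. ] [-0.1   1.03] yawunits -1.91
0.25 [480.1 -93. ] [-0.08  1.27] yawunits -2.39
0.3 [480.9 -86.1] [-0.05  1.5 ] yawunits -2.86
0.35 [482.1 -79.2] [-0.01  1.73] yawunits -3.34
0.4 [483.6 -72.3] [0.04 1.96] yawunits -3.82
0.45 [485.5 -65.6] [0.1  2.18] yawunits -4.3
0.5 [487.7 -58.9] [0.17 2.4 ] yawunits -4.77
0.55 [490.2 -52.4] [0.26 2.62] yawunits -5.25
0.6 [493. -46.] [0.35 2.83] yawunits -5.73
0.65 [496.2 -39.8] [0.46 3.04] yawunits -6.21
0.7 [499.6 -33.7] [0.57 3.24] yawunits -6.68
0.75 [503.4 -27.8] [0.7  3.44] yawunits -7.16
```

{"op": "apply_moves", "data": {
  "targets": [0,0.05,-0.8,0,0,0,0.42,0,0.05,-1.3,0,0,0,0.42,0,0.05,-1.8,0,0,0,0.42,0,0.05,-2.24,0,0,0,0.42,0,0.05,-2.24,0,0,0,0.42]
}}

```text
time: 9.9
ee_pos: [0.4823, -0.1287, 0.0769]
tcp_rot: [-179.9, 0.2, 9.0]
wrist_force: [0.5, 0.0, -0.1]
opening: 0.0357
```

The lever pixel (253,174) fits tighten. Fingers straddle the knob; now swing back, free-wheeling.

{"op": "apply_moves", "data": {
  "targets": [0,-0.18,0,0,0,0.48,0.42,0.05,-0.4,0,0,0,0.95,0.42,0.12,-0.63,0,0,0,1.43,0.42,0.19,-0.85,0,0,0,1.91,0.42,0.28,-1.06,0,0,0,2.39,0.42]
}}

```text
time: 10.4
ee_pos: [0.4918, -0.1609, 0.0797]
tcp_rot: [-180.0, -0.0, 23.5]
wrist_force: [-1.1, 1.4, -0.9]
opening: 0.0358
```

{"op": "apply_moves", "data": {
  "targets": [0.1,-0.22,0,0,0,0.47,0.42,0.21,-0.42,0,0,0,0.95,0.42,0.33,-0.62,0,0,0,1.43,0.42,0.45,-0.82,0,0,0,1.91,0.42,0.59,-1.01,0,0,0,2.38,0.42]
}}

```text
time: 10.9
ee_pos: [0.5096, -0.1913, 0.0797]
tcp_rot: [180.0, -0.0, 37.8]
wrist_force: [0.2, 0.9, 0.1]
opening: 0.0358
```

Run:
```python
from h import *
c=snap('scene');b=c['img'][110:270,190:350]
cv2.imwrite('pics/k2.png',cv2.cvtColor(cv2.resize(b,(600,600),interpolation=cv2.INTER_CUBIC),cv2.COLOR_RGB2BGR))
```

```text
(no output)
```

View pics/k2.png

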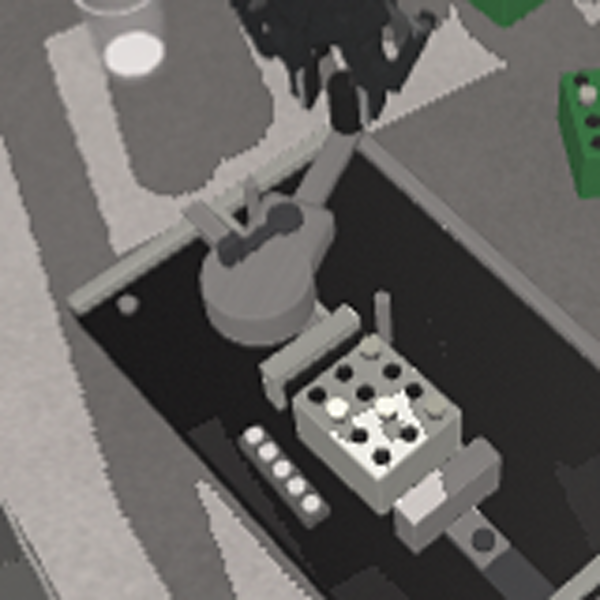

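Handle at about −0.47, the knob between the fingers, foot and block unmoved. Continue back.

{"op": "apply_moves", "data": {
  "targets": [0.15,-0.18,0,0,0,0.48,0.42,0.3,-0.35,0,0,0,0.96,0.42,0.47,-0.52,0,0,0,1.44,0.42,0.64,-0.67,0,0,0,1.91,0.42,0.82,-0.82,0,0,0,2.39,0.42]
}}

```text
time: 11.45
ee_pos: [0.534, -0.2157, 0.0797]
tcp_rot: [180.0, -0.0, 52.0]
wrist_force: [-1.3, 2.0, 1.7]
opening: 0.0363
```

{"op": "apply_moves", "data": {
  "targets": [0.1,-0.07,0,0,0,0.24,0.42,0.19,-0.14,0,0,0,0.48,0.42,0.27,-0.19,0,0,0,0.67,0.42,0.27,-0.19,0,0,0,0.67,0.42]
}}

```text
time: 11.85
ee_pos: [0.5423, -0.2215, 0.0793]
tcp_rot: [180.0, -0.0, 56.0]
wrist_force: [-0.3, 0.1, -0.2]
opening: 0.036
```

Run:
```python
from h import *
c=snap('scene');b=c['img'][110:270,190:350]
cv2.imwrite('pics/k3.png',cv2.cvtColor(cv2.resize(b,(600,600),interpolation=cv2.INTER_CUBIC),cv2.COLOR_RGB2BGR))
```

```text
(no output)
```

View pics/k3.png

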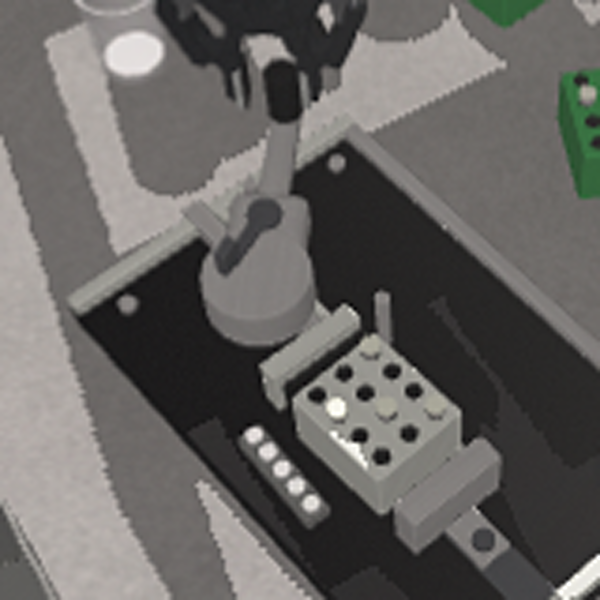

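Handle about −0.79, well back; foot and block unmoved. Work out the forward stroke.

```bash
cat > arc.py <<'E'
import numpy as np,sys
def P(t):
    A=np.radians(189)-t; return np.array([619.5+140*np.cos(A),-106+140*np.sin(A)])
def arc(t0,t1,n):
    T=np.linspace(t0,t1,n+1)
    for i in range(0,n,5):
        b=T[i];r=[]
        for t in T[i+1:i+6]:
            d=(P(t)-P(b))/30; r.append("%.2f, %.2f, 0, 0, 0, %.2f, 0.42"%(d[0],d[1],-np.degrees(t-b)/6))
        print(round(T[min(i+5,n)],3),"; ".join(r))
arc(*map(float,sys.argv[1:3]),int(sys.argv[3]))
E
python3 arc.py -.82 .76 35
```

```text
-0.594 -0.17, 0.12, 0, 0, 0, -0.43, 0.42; -0.34, 0.25, 0, 0, 0, -0.86, 0.42; -0.50, 0.39, 0, 0, 0, -1.29, 0.42; -0.65, 0.53, 0, 0, 0, -1.72, 0.42; -0.80, 0.68, 0, 0, 0, -2.16, 0.42
-0.369 -0.14, 0.16, 0, 0, 0, -0.43, 0.42; -0.27, 0.32, 0, 0, 0, -0.86, 0.42; -0.40, 0.49, 0, 0, 0, -1.29, 0.42; -0.52, 0.66, 0, 0, 0, -1.72, 0.42; -0.63, 0.84, 0, 0, 0, -2.16, 0.42
-0.143 -0.10, 0.18, 0, 0, 0, -0.43, 0.42; -0.19, 0.37, 0, 0, 0, -0.86, 0.42; -0.28, 0.57, 0, 0, 0, -1.29, 0.42; -0.35, 0.76, 0, 0, 0, -1.72, 0.42; -0.42, 0.96, 0, 0, 0, -2.16, 0.42
0.083 -0.06, 0.20, 0, 0, 0, -0.43, 0.42; -0.11, 0.41, 0, 0, 0, -0.86, 0.42; -0.15, 0.61, 0, 0, 0, -1.29, 0.42; -0.18, 0.82, 0, 0, 0, -1.72, 0.42; -0.20, 1.03, 0, 0, 0, -2.16, 0.42
0.309 -0.01, 0.21, 0, 0, 0, -0.43, 0.42; -0.01, 0.42, 0, 0, 0, -0.86, 0.42; -0.00, 0.63, 0, 0, 0, -1.29, 0.42; 0.01, 0.84, 0, 0, 0, -1.72, 0.42; 0.04, 1.05, 0, 0, 0, -2.16, 0.42
0.534 0.04, 0.21, 0, 0, 0, -0.43, 0.42; 0.08, 0.41, 0, 0, 0, -0.86, 0.42; 0.14, 0.62, 0, 0, 0, -1.29, 0.42; 0.20, 0.82, 0, 0, 0, -1.72, 0.42; 0.27, 1.01, 0, 0, 0, -2.16, 0.42
0.76 0.08, 0.19, 0, 0, 0, -0.43, 0.42; 0.17, 0.38, 0, 0, 0, -0.86, 0.42; 0.27, 0.57, 0, 0, 0, -1.29, 0.42; 0.38, 0.75, 0, 0, 0, -1.72, 0.42; 0.49, 0.93, 0, 0, 0, -2.16, 0.42
```

{"op": "apply_moves", "data": {
  "targets": [-0.17,0.12,0,0,0,-0.43,0.42,-0.34,0.25,0,0,0,-0.86,0.42,-0.5,0.39,0,0,0,-1.29,0.42,-0.65,0.53,0,0,0,-1.72,0.42,-0.8,0.68,0,0,0,-2.16,0.42]
}}

```text
time: 12.4
ee_pos: [0.5179, -0.2008, 0.0792]
tcp_rot: [180.0, -0.0, 42.9]
wrist_force: [1.7, 0.2, 0.1]
opening: 0.0359
```

{"op": "apply_moves", "data": {
  "targets": [-0.14,0.16,0,0,0,-0.43,0.42,-0.27,0.32,0,0,0,-0.86,0.42,-0.4,0.49,0,0,0,-1.29,0.42,-0.52,0.66,0,0,0,-1.72,0.42,-0.63,0.84,0,0,0,-2.16,0.42]
}}

```text
time: 12.9
ee_pos: [0.4992, -0.1757, 0.0793]
tcp_rot: [179.9, -0.0, 29.9]
wrist_force: [2.5, -1.8, -0.7]
opening: 0.0359
```

{"op": "apply_moves", "data": {
  "targets": [-0.1,0.18,0,0,0,-0.43,0.42,-0.19,0.37,0,0,0,-0.86,0.42,-0.28,0.57,0,0,0,-1.29,0.42,-0.35,0.76,0,0,0,-1.72,0.42,-0.42,0.96,0,0,0,-2.16,0.42]
}}

```text
time: 13.4
ee_pos: [0.4869, -0.1476, 0.0793]
tcp_rot: [179.9, -0.0, 16.9]
wrist_force: [4.0, -4.9, -3.3]
opening: 0.0358
```

```bash
cat > look.py <<'E'
import sys
from h import *
c=snap('scene');b=c['img'][110:270,190:350]
cv2.imwrite('pics/%s.png'%sys.argv[1],cv2.cvtColor(cv2.resize(b,(600,600),interpolation=cv2.INTER_CUBIC),cv2.COLOR_RGB2BGR))
E
python3 look.py k4
```

```text
(no output)
```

View pics/k4.png

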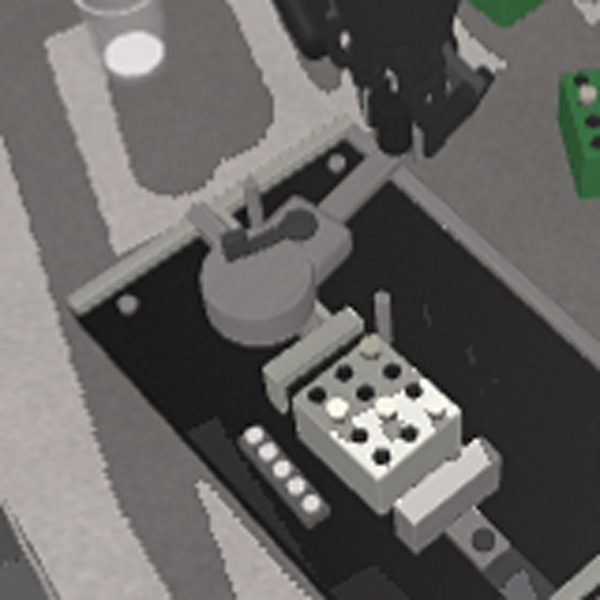

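The jaw has started to advance (foot edge (362,312) to (366,318)); force about 6 N, as expected when driving. Continue.

{"op": "apply_moves", "data": {
  "targets": [-0.06,0.2,0,0,0,-0.43,0.42,-0.11,0.41,0,0,0,-0.86,0.42,-0.15,0.61,0,0,0,-1.29,0.42,-0.18,0.82,0,0,0,-1.72,0.42,-0.2,1.03,0,0,0,-2.16,0.42]
}}

```text
time: 13.95
ee_pos: [0.4808, -0.1167, 0.0793]
tcp_rot: [179.9, -0.0, 4.0]
wrist_force: [2.5, -5.4, -2.0]
opening: 0.0361
```

{"op": "apply_moves", "data": {
  "targets": [-0.01,0.21,0,0,0,-0.43,0.42,-0.01,0.42,0,0,0,-0.86,0.42,0,0.63,0,0,0,-1.29,0.42,0.01,0.84,0,0,0,-1.72,0.42,0.04,1.05,0,0,0,-2.16,0.42]
}}

```text
time: 14.45
ee_pos: [0.4817, -0.0853, 0.0793]
tcp_rot: [179.9, -0.0, -8.9]
wrist_force: [-0.0, -5.8, -1.0]
opening: 0.0365
```

{"op": "apply_moves", "data": {
  "targets": [0.04,0.21,0,0,0,-0.43,0.42,0.08,0.41,0,0,0,-0.86,0.42,0.14,0.62,0,0,0,-1.29,0.42,0.2,0.82,0,0,0,-1.72,0.42,0.27,1.01,0,0,0,-2.16,0.42]
}}

```text
time: 14.95
ee_pos: [0.4682, -0.1275, 0.0793]
tcp_rot: [-177.1, 0.1, -16.8]
wrist_force: [1.4, 1.5, 1.3]
opening: 0.036
```

{"op": "apply_moves", "data": {
  "targets": [0.08,0.19,0,0,0,-0.43,0.42,0.17,0.38,0,0,0,-0.86,0.42,0.27,0.57,0,0,0,-1.29,0.42,0.38,0.75,0,0,0,-1.72,0.42]
}}

```text
time: 15.35
ee_pos: [0.4559, -0.1608, 0.0791]
tcp_rot: [-174.6, 0.2, -22.5]
wrist_force: [0.0, 0.2, -0.2]
opening: 0.0358
```

```bash
python3 look.py k5
```

```text
(no output)
```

View pics/k5.png

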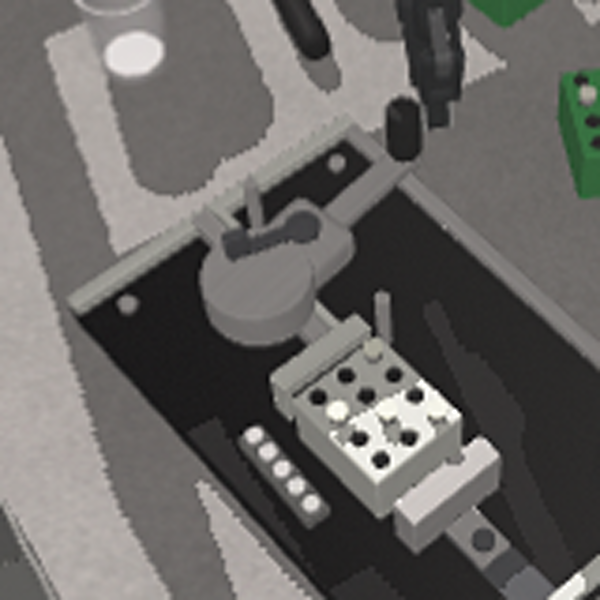

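Run:
```python
from h import *
o=bot.get_obs();print(np.round(o['q'],1),np.round(o['qd'],1),o['ee_pos'],o['tcp_rot'],o['time'])
```

```text
[-22.7  -4.2 -16.1  78.3   5.4 179.9] [ 1.6 -0.   0.3 -0.1 -1.  -0. ] [ 0.45550439 -0.16180833  0.079146  ] [-174.63716926    0.2430891   -22.65839497] 15.4
```

Joint 6 reached its end (q6 = 180, yaw runs opposite to what I assumed), so the tool wandered off the knob backwards and the handle free-wheeled back; nothing was pressed. Lift and take the half-turned grasp instead.

{"op": "apply_moves", "data": {
  "targets": [0,0,1.6,0,0,0,0.42,0,0,2.2,0,0,0,0.42]
}}

```text
time: 15.6
ee_pos: [0.4568, -0.1608, 0.1483]
tcp_rot: [-174.7, 0.1, -22.5]
wrist_force: [-0.1, 0.4, -0.0]
opening: 0.0359
```

{"op": "apply_moves", "data": {
  "targets": [0,0,0,0,0,1.4,0.42,0,0,0,0,0,2.8,0.42,0,0,0,0,0,4.2,0.42,0,0,0,0,0,5.6,0.42,0,0,0,0,0,7,0.42]
}}

```text
time: 16.1
ee_pos: [0.4563, -0.1603, 0.1453]
tcp_rot: [-174.7, 0.2, 19.9]
wrist_force: [0.0, 0.3, -0.2]
opening: 0.0355
```

{"op": "apply_moves", "data": {
  "targets": [0,0,0,-0.83,-0.3,0,0.42]
}}

```text
time: 16.2
ee_pos: [0.4567, -0.1613, 0.1441]
tcp_rot: [-179.9, 0.3, 19.8]
wrist_force: [0.0, -0.5, 0.4]
opening: 0.0357
```

{"op": "apply_moves", "data": {
  "targets": [0,0,0,0,0,1.4,0.42,0,0,0,0,0,2.8,0.42,0,0,0,0,0,4.2,0.42,0,0,0,0,0,5.6,0.42,0,0,0,0,0,7,0.42]
}}

```text
time: 16.7
ee_pos: [0.4563, -0.1603, 0.1453]
tcp_rot: [-180.0, 0.2, 61.9]
wrist_force: [0.2, 0.0, -0.4]
opening: 0.0358
```

{"op": "apply_moves", "data": {
  "targets": [0,0,0,0,0,1.4,0.42,0,0,0,0,0,2.8,0.42,0,0,0,0,0,4.2,0.42,0,0,0,0,0,5.6,0.42,0,0,0,0,0,7,0.42]
}}

```text
time: 17.2
ee_pos: [0.4563, -0.1603, 0.1453]
tcp_rot: [-180.0, 0.2, 103.9]
wrist_force: [0.1, 0.3, -0.3]
opening: 0.0356
```

{"op": "apply_moves", "data": {
  "targets": [0,0,0,0,0,1.4,0.42,0,0,0,0,0,2.8,0.42,0,0,0,0,0,4.2,0.42,0,0,0,0,0,5.6,0.42,0,0,0,0,0,7,0.42]
}}

```text
time: 17.7
ee_pos: [0.4563, -0.1603, 0.1453]
tcp_rot: [-180.0, 0.2, 145.9]
wrist_force: [-0.2, -0.8, -1.0]
opening: 0.0358
```

Run:
```python
from h import *
t=snap('top','t6.png');c=snap('scene')
for q in ['knob','foot','foot_face','block','stop']:
  for n in ['scene']:
    for r in recognise(q,n)[:2]: print(q,np.round(r['box']).tolist(),round(r['conf'],2))
b=c['img'][110:270,190:350]
cv2.imwrite('pics/k6.png',cv2.cvtColor(cv2.resize(b,(600,600),interpolation=cv2.INTER_CUBIC),cv2.COLOR_RGB2BGR))
o=bot.get_obs();print(np.round(o['q'],1),o['ee_pos'],o['tcp_rot'],o['time'])
p=at(c,(190+403/3.75-.4,110+105/3.75-.4),.112)*1000;print(p, 'theta',np.radians(189)-np.arctan2(p[1]+106,p[0]-619.5)%(2*np.pi))
```

```text
knob [244.0, 138.0, 302.0, 199.0] 0.6
knob [250.0, 164.0, 280.0, 178.0] 0.52
block [413.0, 190.0, 446.0, 232.0] 0.95
block [279.0, 350.0, 329.0, 400.0] 0.85
stop [295.0, 226.0, 326.0, 259.0] 0.9
[-19.3  -5.2  -9.6  85.4  -0.1  15.3] [ 0.45633289 -0.16013849  0.14527045] [-179.9687244     0.19470246  145.41407012] 18.05
[ 486.0867832  -148.03319328  112.        ] theta -0.1481359466840133
```

View pics/k6.png

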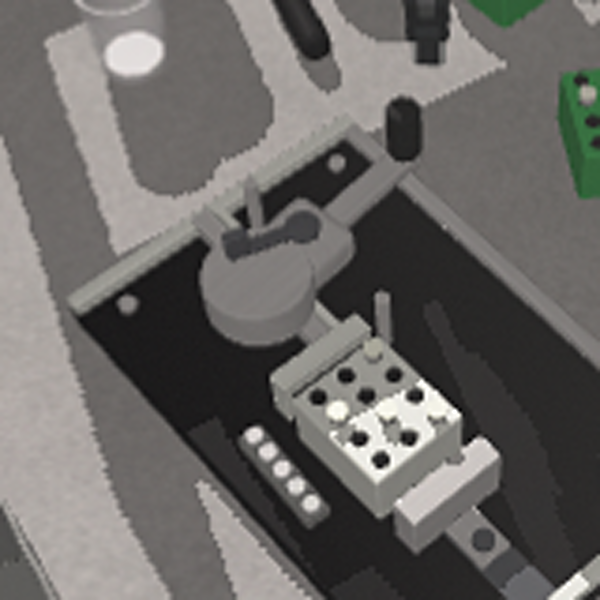

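Knob at (403,105) in the crop gives handle −0.15; lever still on tighten; foot close to the block. Re-straddle there.

{"op": "apply_moves", "data": {
  "targets": [0,0,0,0,0,1.4,0.42,0.3,0.1,0,0,0,2.8,0.42,0.6,0.2,0,0,0,4.2,0.42,0.8,0.3,0,0,0,5.6,0.42,0.99,0.41,0,0,0,7,0.42]
}}

```text
time: 18.55
ee_pos: [0.4863, -0.1477, 0.1452]
tcp_rot: [-180.0, 0.2, -172.2]
wrist_force: [-0.0, -0.3, 0.0]
opening: 0.0357
```

{"op": "apply_moves", "data": {
  "targets": [0,0,0,0,0,1.2,0.42,0,0,0,0,0,1.6,0.42]
}}

```text
time: 18.75
ee_pos: [0.4862, -0.1477, 0.1452]
tcp_rot: [-180.0, 0.2, -162.7]
wrist_force: [0.3, 0.3, -0.1]
opening: 0.0358
```

```bash
python3 look.py k7;python3 arc.py -.15 .73 25
```

```text
0.026 -0.05, 0.16, 0, 0, 0, -0.34, 0.42; -0.09, 0.32, 0, 0, 0, -0.67, 0.42; -0.12, 0.48, 0, 0, 0, -1.01, 0.42; -0.15, 0.64, 0, 0, 0, -1.34, 0.42; -0.18, 0.80, 0, 0, 0, -1.68, 0.42
0.202 -0.02, 0.16, 0, 0, 0, -0.34, 0.42; -0.03, 0.33, 0, 0, 0, -0.67, 0.42; -0.04, 0.49, 0, 0, 0, -1.01, 0.42; -0.04, 0.66, 0, 0, 0, -1.34, 0.42; -0.04, 0.82, 0, 0, 0, -1.68, 0.42
0.378 0.01, 0.16, 0, 0, 0, -0.34, 0.42; 0.03, 0.33, 0, 0, 0, -0.67, 0.42; 0.05, 0.49, 0, 0, 0, -1.01, 0.42; 0.08, 0.65, 0, 0, 0, -1.34, 0.42; 0.11, 0.81, 0, 0, 0, -1.68, 0.42
0.554 0.04, 0.16, 0, 0, 0, -0.34, 0.42; 0.08, 0.32, 0, 0, 0, -0.67, 0.42; 0.13, 0.47, 0, 0, 0, -1.01, 0.42; 0.19, 0.63, 0, 0, 0, -1.34, 0.42; 0.25, 0.78, 0, 0, 0, -1.68, 0.42
0.73 0.07, 0.15, 0, 0, 0, -0.34, 0.42; 0.14, 0.30, 0, 0, 0, -0.67, 0.42; 0.21, 0.44, 0, 0, 0, -1.01, 0.42; 0.30, 0.59, 0, 0, 0, -1.34, 0.42; 0.38, 0.73, 0, 0, 0, -1.68, 0.42
```

View pics/k7.png

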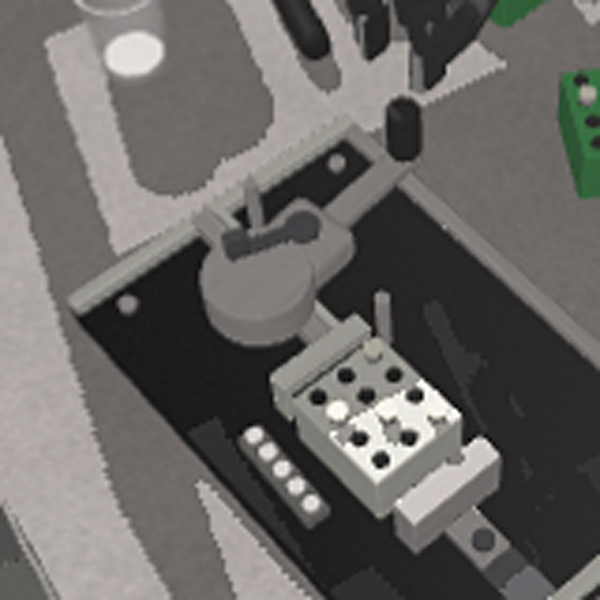

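The knob lies between and below the fingers (knob (403,130), fingers (375,40) and (430,80)). Descend and drive forward.

{"op": "apply_moves", "data": {
  "targets": [0,0,-0.8,0,0,0,0.42,0,0,-1.3,0,0,0,0.42,0,0,-1.8,0,0,0,0.42,0,0,-2.18,0,0,0,0.42,0,0,-2.18,0,0,0,0.42]
}}

```text
time: 19.3
ee_pos: [0.4851, -0.1475, 0.078]
tcp_rot: [179.9, 0.1, -162.9]
wrist_force: [-0.2, -0.2, -0.4]
opening: 0.0359
```

{"op": "apply_moves", "data": {
  "targets": [-0.05,0.16,0,0,0,-0.34,0.42,-0.09,0.32,0,0,0,-0.67,0.42,-0.12,0.48,0,0,0,-1.01,0.42,-0.15,0.64,0,0,0,-1.34,0.42,-0.18,0.8,0,0,0,-1.68,0.42]
}}

```text
time: 19.8
ee_pos: [0.4809, -0.1239, 0.0806]
tcp_rot: [-179.9, 0.2, -173.0]
wrist_force: [1.1, -0.4, -0.9]
opening: 0.0357
```

{"op": "apply_moves", "data": {
  "targets": [-0.02,0.16,0,0,0,-0.34,0.42,-0.03,0.33,0,0,0,-0.67,0.42,-0.04,0.49,0,0,0,-1.01,0.42,-0.04,0.66,0,0,0,-1.34,0.42,-0.04,0.82,0,0,0,-1.68,0.42]
}}

```text
time: 20.3
ee_pos: [0.4797, -0.0993, 0.0806]
tcp_rot: [-179.9, 0.2, 176.9]
wrist_force: [0.6, -1.2, -0.5]
opening: 0.0355
```

{"op": "apply_moves", "data": {
  "targets": [0.01,0.16,0,0,0,-0.34,0.42,0.03,0.33,0,0,0,-0.67,0.42,0.05,0.49,0,0,0,-1.01,0.42,0.08,0.65,0,0,0,-1.34,0.42,0.11,0.81,0,0,0,-1.68,0.42]
}}

```text
time: 20.8
ee_pos: [0.4827, -0.0758, 0.0806]
tcp_rot: [-179.8, 0.2, 166.8]
wrist_force: [-0.8, -5.6, 0.3]
opening: 0.0358
```

{"op": "apply_moves", "data": {
  "targets": [0.04,0.16,0,0,0,-0.34,0.42,0.08,0.32,0,0,0,-0.67,0.42,0.13,0.47,0,0,0,-1.01,0.42,0.19,0.63,0,0,0,-1.34,0.42,0.25,0.78,0,0,0,-1.68,0.42]
}}

```text
time: 21.3
ee_pos: [0.4899, -0.0523, 0.0806]
tcp_rot: [-179.8, 0.2, 156.7]
wrist_force: [-3.8, -5.0, 0.8]
opening: 0.0358
```

{"op": "apply_moves", "data": {
  "targets": [0.07,0.15,0,0,0,-0.34,0.42,0.14,0.3,0,0,0,-0.67,0.42,0.21,0.44,0,0,0,-1.01,0.42,0.3,0.59,0,0,0,-1.34,0.42,0.38,0.73,0,0,0,-1.68,0.42]
}}

```text
time: 21.8
ee_pos: [0.501, -0.0302, 0.0805]
tcp_rot: [-179.8, 0.2, 146.6]
wrist_force: [-5.5, -4.9, 1.7]
opening: 0.0357
```

```bash
python3 look.py k8;python3 arc.py .73 -.82 25
```

```text
0.42 -0.15, -0.25, 0, 0, 0, 0.59, 0.42; -0.28, -0.50, 0, 0, 0, 1.18, 0.42; -0.40, -0.77, 0, 0, 0, 1.78, 0.42; -0.50, -1.04, 0, 0, 0, 2.37, 0.42; -0.58, -1.32, 0, 0, 0, 2.96, 0.42
0.11 -0.07, -0.28, 0, 0, 0, 0.59, 0.42; -0.12, -0.57, 0, 0, 0, 1.18, 0.42; -0.15, -0.85, 0, 0, 0, 1.78, 0.42; -0.16, -1.14, 0, 0, 0, 2.37, 0.42; -0.16, -1.43, 0, 0, 0, 2.96, 0.42
-0.2 0.02, -0.29, 0, 0, 0, 0.59, 0.42; 0.06, -0.57, 0, 0, 0, 1.18, 0.42; 0.12, -0.86, 0, 0, 0, 1.78, 0.42; 0.20, -1.14, 0, 0, 0, 2.37, 0.42; 0.29, -1.41, 0, 0, 0, 2.96, 0.42
-0.51 0.11, -0.27, 0, 0, 0, 0.59, 0.42; 0.24, -0.53, 0, 0, 0, 1.18, 0.42; 0.38, -0.78, 0, 0, 0, 1.78, 0.42; 0.53, -1.02, 0, 0, 0, 2.37, 0.42; 0.71, -1.26, 0, 0, 0, 2.96, 0.42
-0.82 0.19, -0.22, 0, 0, 0, 0.59, 0.42; 0.39, -0.43, 0, 0, 0, 1.18, 0.42; 0.60, -0.63, 0, 0, 0, 1.78, 0.42; 0.82, -0.81, 0, 0, 0, 2.37, 0.42; 1.06, -0.98, 0, 0, 0, 2.96, 0.42
```

View pics/k8.png

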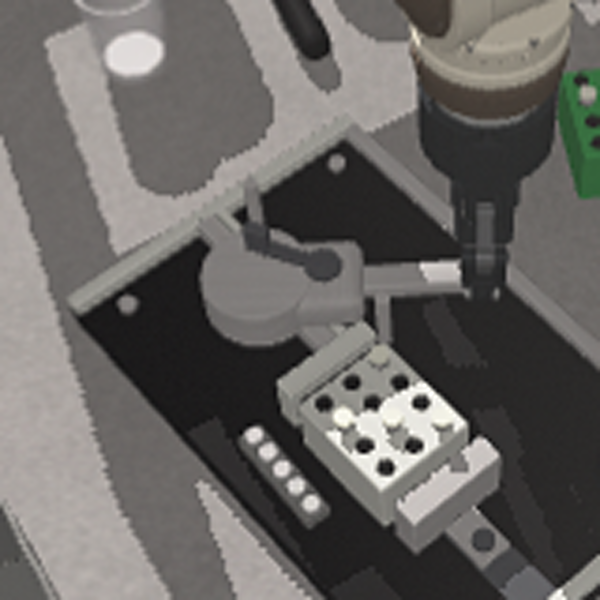

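Block is now being pushed by the foot ((300,410) to (305,415)), handle about 0.7. Free-wheel back.

{"op": "apply_moves", "data": {
  "targets": [-0.15,-0.25,0,0,0,0.59,0.42,-0.28,-0.5,0,0,0,1.18,0.42,-0.4,-0.77,0,0,0,1.78,0.42,-0.5,-1.04,0,0,0,2.37,0.42,-0.58,-1.32,0,0,0,2.96,0.42]
}}

```text
time: 22.35
ee_pos: [0.4845, -0.0693, 0.0807]
tcp_rot: [180.0, 0.3, 164.7]
wrist_force: [2.1, 1.1, -0.4]
opening: 0.0359
```

{"op": "apply_moves", "data": {
  "targets": [-0.07,-0.28,0,0,0,0.59,0.42,-0.12,-0.57,0,0,0,1.18,0.42,-0.15,-0.85,0,0,0,1.78,0.42,-0.16,-1.14,0,0,0,2.37,0.42,-0.16,-1.43,0,0,0,2.96,0.42]
}}

```text
time: 22.85
ee_pos: [0.4799, -0.1124, 0.0807]
tcp_rot: [-180.0, 0.3, -177.6]
wrist_force: [1.0, 0.9, -0.0]
opening: 0.0358
```

{"op": "apply_moves", "data": {
  "targets": [0.02,-0.29,0,0,0,0.59,0.42,0.06,-0.57,0,0,0,1.18,0.42,0.12,-0.86,0,0,0,1.78,0.42,0.2,-1.14,0,0,0,2.37,0.42,0.29,-1.41,0,0,0,2.96,0.42]
}}

```text
time: 23.35
ee_pos: [0.4886, -0.1547, 0.0807]
tcp_rot: [-180.0, 0.3, -159.8]
wrist_force: [0.2, 1.4, 0.9]
opening: 0.0358
```

{"op": "apply_moves", "data": {
  "targets": [0.11,-0.27,0,0,0,0.59,0.42,0.24,-0.53,0,0,0,1.18,0.42,0.38,-0.78,0,0,0,1.78,0.42,0.53,-1.02,0,0,0,2.37,0.42,0.71,-1.26,0,0,0,2.96,0.42]
}}

```text
time: 23.85
ee_pos: [0.5097, -0.1924, 0.0807]
tcp_rot: [-180.0, 0.2, -142.1]
wrist_force: [-0.7, 1.2, 1.3]
opening: 0.0357
```

{"op": "apply_moves", "data": {
  "targets": [0.19,-0.22,0,0,0,0.59,0.42,0.39,-0.43,0,0,0,1.18,0.42,0.6,-0.63,0,0,0,1.78,0.42,0.82,-0.81,0,0,0,2.37,0.42,1.06,-0.98,0,0,0,2.96,0.42]
}}

```text
time: 24.35
ee_pos: [0.5415, -0.2219, 0.0806]
tcp_rot: [-180.0, 0.2, -124.3]
wrist_force: [-1.4, 1.3, 2.0]
opening: 0.0359
```

```bash
python3 look.py k9; python3 -c "
from h import *
o=bot.get_obs();print(o['q'],o['ee_pos'],o['tcp_rot'])"
```

```text
[-22.39046847   9.48643903  -1.63013803  78.75481799   0.17298152
 -78.27703853] [ 0.54235971 -0.2225084   0.08045233] [-179.9092233     0.19550296 -124.11308094]
```

View pics/k9.png

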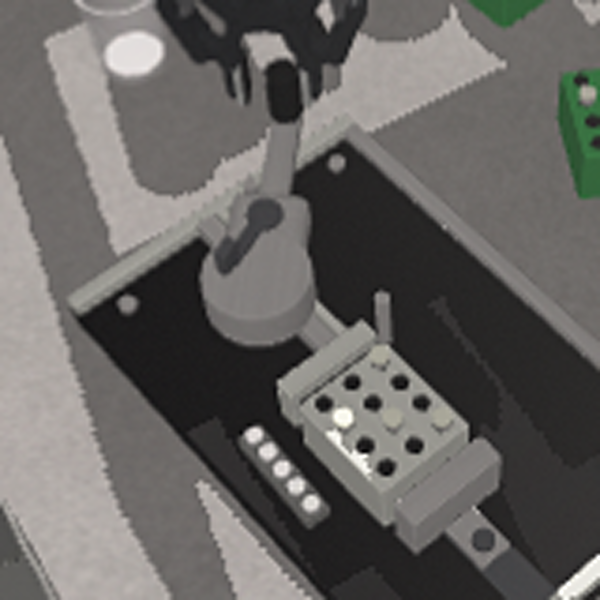

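Back at about −0.78, nothing else moved. Forward again, watching force.

{"op": "apply_moves", "data": {
  "targets": [-0.17,0.12,0,0,0,-0.43,0.42,-0.34,0.25,0,0,0,-0.86,0.42,-0.5,0.39,0,0,0,-1.29,0.42,-0.65,0.53,0,0,0,-1.72,0.42,-0.8,0.68,0,0,0,-2.16,0.42]
}}

```text
time: 24.9
ee_pos: [0.5173, -0.2012, 0.0804]
tcp_rot: [-179.9, 0.2, -137.6]
wrist_force: [1.7, 0.1, 0.4]
opening: 0.0355
```

{"op": "apply_moves", "data": {
  "targets": [-0.14,0.16,0,0,0,-0.43,0.42,-0.27,0.32,0,0,0,-0.86,0.42,-0.4,0.49,0,0,0,-1.29,0.42,-0.52,0.66,0,0,0,-1.72,0.42,-0.63,0.84,0,0,0,-2.16,0.42]
}}

```text
time: 25.4
ee_pos: [0.4992, -0.1765, 0.0805]
tcp_rot: [-179.8, 0.3, -150.6]
wrist_force: [5.4, -3.7, -3.3]
opening: 0.036
```

```bash
python3 look.py k10; python3 arc.py -.369 .6 45
```

```text
-0.261 -0.05, 0.09, 0, 0, 0, -0.21, 0.42; -0.10, 0.18, 0, 0, 0, -0.41, 0.42; -0.14, 0.27, 0, 0, 0, -0.62, 0.42; -0.19, 0.36, 0, 0, 0, -0.82, 0.42; -0.23, 0.45, 0, 0, 0, -1.03, 0.42
-0.154 -0.04, 0.09, 0, 0, 0, -0.21, 0.42; -0.08, 0.19, 0, 0, 0, -0.41, 0.42; -0.11, 0.28, 0, 0, 0, -0.62, 0.42; -0.15, 0.37, 0, 0, 0, -0.82, 0.42; -0.18, 0.47, 0, 0, 0, -1.03, 0.42
-0.046 -0.03, 0.10, 0, 0, 0, -0.21, 0.42; -0.06, 0.19, 0, 0, 0, -0.41, 0.42; -0.08, 0.29, 0, 0, 0, -0.62, 0.42; -0.11, 0.39, 0, 0, 0, -0.82, 0.42; -0.13, 0.49, 0, 0, 0, -1.03, 0.42
0.062 -0.02, 0.10, 0, 0, 0, -0.21, 0.42; -0.04, 0.20, 0, 0, 0, -0.41, 0.42; -0.05, 0.30, 0, 0, 0, -0.62, 0.42; -0.06, 0.40, 0, 0, 0, -0.82, 0.42; -0.07, 0.50, 0, 0, 0, -1.03, 0.42
0.169 -0.01, 0.10, 0, 0, 0, -0.21, 0.42; -0.01, 0.20, 0, 0, 0, -0.41, 0.42; -0.02, 0.30, 0, 0, 0, -0.62, 0.42; -0.02, 0.40, 0, 0, 0, -0.82, 0.42; -0.02, 0.50, 0, 0, 0, -1.03, 0.42
0.277 0.00, 0.10, 0, 0, 0, -0.21, 0.42; 0.01, 0.20, 0, 0, 0, -0.41, 0.42; 0.01, 0.30, 0, 0, 0, -0.62, 0.42; 0.02, 0.40, 0, 0, 0, -0.82, 0.42; 0.03, 0.50, 0, 0, 0, -1.03, 0.42
0.385 0.01, 0.10, 0, 0, 0, -0.21, 0.42; 0.03, 0.20, 0, 0, 0, -0.41, 0.42; 0.05, 0.30, 0, 0, 0, -0.62, 0.42; 0.07, 0.40, 0, 0, 0, -0.82, 0.42; 0.09, 0.49, 0, 0, 0, -1.03, 0.42
0.492 0.02, 0.10, 0, 0, 0, -0.21, 0.42; 0.05, 0.19, 0, 0, 0, -0.41, 0.42; 0.08, 0.29, 0, 0, 0, -0.62, 0.42; 0.11, 0.39, 0, 0, 0, -0.82, 0.42; 0.14, 0.48, 0, 0, 0, -1.03, 0.42
0.6 0.03, 0.09, 0, 0, 0, -0.21, 0.42; 0.07, 0.19, 0, 0, 0, -0.41, 0.42; 0.11, 0.28, 0, 0, 0, -0.62, 0.42; 0.15, 0.37, 0, 0, 0, -0.82, 0.42; 0.19, 0.46, 0, 0, 0, -1.03, 0.42
```

View pics/k10.png

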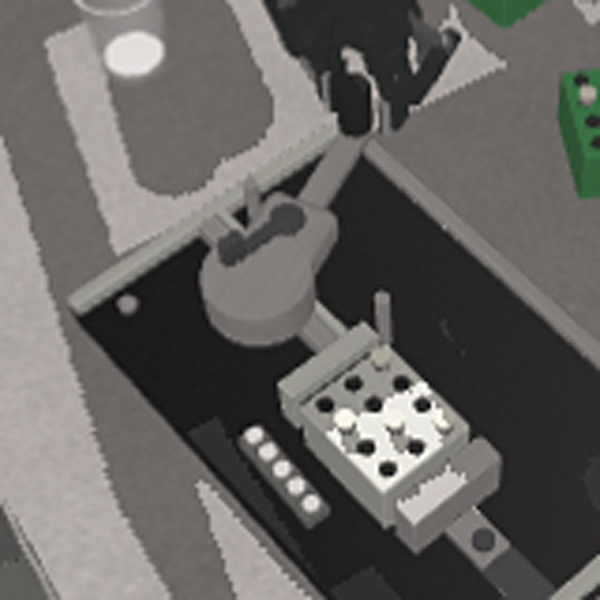

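Driving again at about 6.5 N, the gap to the stop is small. Smaller steps.

{"op": "apply_moves", "data": {
  "targets": [-0.05,0.09,0,0,0,-0.21,0.42,-0.1,0.18,0,0,0,-0.41,0.42,-0.14,0.27,0,0,0,-0.62,0.42,-0.19,0.36,0,0,0,-0.82,0.42,-0.23,0.45,0,0,0,-1.03,0.42]
}}

```text
time: 25.95
ee_pos: [0.4922, -0.1632, 0.0805]
tcp_rot: [-179.8, 0.3, -156.6]
wrist_force: [4.1, -5.8, -2.4]
opening: 0.0357
```

{"op": "apply_moves", "data": {
  "targets": [-0.04,0.09,0,0,0,-0.21,0.42,-0.08,0.19,0,0,0,-0.41,0.42,-0.11,0.28,0,0,0,-0.62,0.42,-0.15,0.37,0,0,0,-0.82,0.42,-0.18,0.47,0,0,0,-1.03,0.42]
}}

```text
time: 26.45
ee_pos: [0.4868, -0.1492, 0.0805]
tcp_rot: [-179.8, 0.3, -162.8]
wrist_force: [4.6, -5.1, -1.5]
opening: 0.0358
```

{"op": "apply_moves", "data": {
  "targets": [-0.03,0.1,0,0,0,-0.21,0.42,-0.06,0.19,0,0,0,-0.41,0.42,-0.08,0.29,0,0,0,-0.62,0.42,-0.11,0.39,0,0,0,-0.82,0.42,-0.13,0.49,0,0,0,-1.03,0.42]
}}

```text
time: 26.95
ee_pos: [0.4829, -0.1347, 0.0805]
tcp_rot: [-179.8, 0.3, -169.0]
wrist_force: [3.3, -7.5, -3.5]
opening: 0.0357
```

```bash
python3 look.py k11
```

```text
(no output)
```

View pics/k11.png

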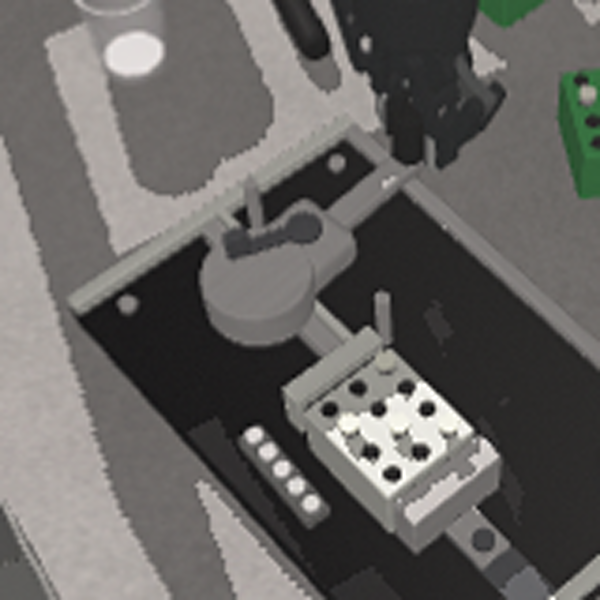

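The block is nearly at the stop (narrow dark gap at (400,510)).

{"op": "apply_moves", "data": {
  "targets": [-0.02,0.1,0,0,0,-0.21,0.42,-0.04,0.2,0,0,0,-0.41,0.42,-0.05,0.3,0,0,0,-0.62,0.42,-0.06,0.4,0,0,0,-0.82,0.42]
}}

```text
time: 27.4
ee_pos: [0.4809, -0.1231, 0.0805]
tcp_rot: [-179.8, 0.3, -173.9]
wrist_force: [2.2, -9.5, -2.6]
opening: 0.0358
```

{"op": "apply_moves", "data": {
  "targets": [-0.01,0.1,0,0,0,-0.21,0.42,-0.02,0.2,0,0,0,-0.41,0.42,-0.03,0.3,0,0,0,-0.62,0.42]
}}

```text
time: 27.7
ee_pos: [0.4801, -0.1143, 0.0805]
tcp_rot: [-179.8, 0.3, -177.7]
wrist_force: [3.5, -11.0, -3.2]
opening: 0.0358
```

```bash
python3 look.py k12; python3 arc.py .02 .35 25; python3 -c "
from h import *
o=bot.get_obs();print(o['wrist_force'],np.hypot(*o['wrist_force'][:2]))"
```

```text
0.086 -0.01, 0.06, 0, 0, 0, -0.13, 0.42; -0.02, 0.12, 0, 0, 0, -0.25, 0.42; -0.02, 0.18, 0, 0, 0, -0.38, 0.42; -0.03, 0.24, 0, 0, 0, -0.50, 0.42; -0.03, 0.31, 0, 0, 0, -0.63, 0.42
0.152 -0.00, 0.06, 0, 0, 0, -0.13, 0.42; -0.01, 0.12, 0, 0, 0, -0.25, 0.42; -0.01, 0.18, 0, 0, 0, -0.38, 0.42; -0.01, 0.25, 0, 0, 0, -0.50, 0.42; -0.01, 0.31, 0, 0, 0, -0.63, 0.42
0.218 0.00, 0.06, 0, 0, 0, -0.13, 0.42; 0.00, 0.12, 0, 0, 0, -0.25, 0.42; 0.00, 0.18, 0, 0, 0, -0.38, 0.42; 0.01, 0.25, 0, 0, 0, -0.50, 0.42; 0.01, 0.31, 0, 0, 0, -0.63, 0.42
0.284 0.00, 0.06, 0, 0, 0, -0.13, 0.42; 0.01, 0.12, 0, 0, 0, -0.25, 0.42; 0.01, 0.18, 0, 0, 0, -0.38, 0.42; 0.02, 0.25, 0, 0, 0, -0.50, 0.42; 0.03, 0.31, 0, 0, 0, -0.63, 0.42
0.35 0.01, 0.06, 0, 0, 0, -0.13, 0.42; 0.02, 0.12, 0, 0, 0, -0.25, 0.42; 0.03, 0.18, 0, 0, 0, -0.38, 0.42; 0.04, 0.24, 0, 0, 0, -0.50, 0.42; 0.05, 0.30, 0, 0, 0, -0.63, 0.42
[ 2.71797134 -9.41897671 -3.41826292] 9.803289777545146
```

View pics/k12.png

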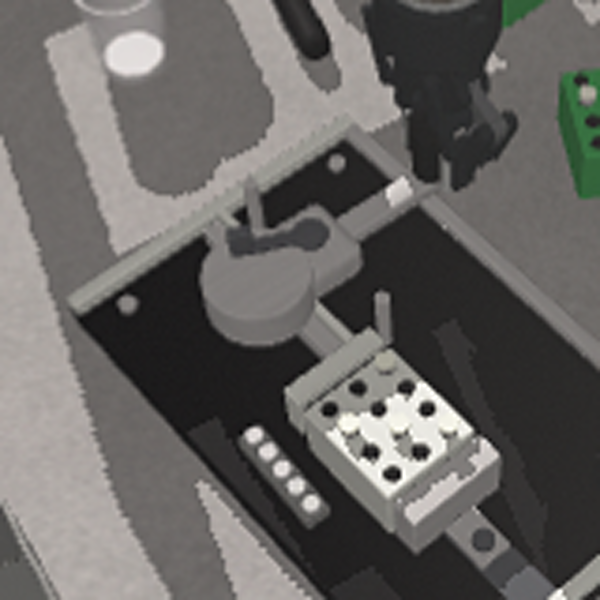

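{"op": "apply_moves", "data": {
  "targets": [-0.01,0.05,0,0,0,-0.1,0.42,-0.01,0.09,0,0,0,-0.2,0.42]
}}

```text
time: 27.95
ee_pos: [0.48, -0.1117, 0.0805]
tcp_rot: [-179.8, 0.3, -178.8]
wrist_force: [3.4, -10.6, -3.0]
opening: 0.0359
```

{"op": "apply_moves", "data": {
  "targets": [0,0,0,0,0,0,0.42]
}}

```text
time: 28.05
ee_pos: [0.4799, -0.1116, 0.0805]
tcp_rot: [-179.8, 0.3, -178.8]
wrist_force: [3.0, -10.2, -2.9]
opening: 0.0356
```

About 11 N held, in the snug band. Let go: centre the fingers off the knob, lift, withdraw.

{"op": "apply_moves", "data": {
  "targets": [0.0,-0.1,0,0,0,0,0.42,0.0,-0.2,0,0,0,0,0.42,0,-0.2,0.7,0,0,0,0.42,0,-0.2,1.8,0,0,0,0.42,0,-0.2,3.2,0,0,0,0.42]
}}

```text
time: 28.55
ee_pos: [0.4782, -0.1159, 0.1761]
tcp_rot: [180.0, 0.1, -178.8]
wrist_force: [0.3, 0.1, 0.0]
opening: 0.0357
```

{"op": "apply_moves", "data": {
  "targets": [-0.5,-1.3,0.5,0,0,0,0.42,-1,-2.6,1,0,0,0,0.42,-1.5,-3.9,1,0,0,0,0.42,-2,-5.2,1,0,0,0,0.42,-2,-6,1,0,0,0,0.42]
}}

```text
time: 29.05
ee_pos: [0.4176, -0.2983, 0.2068]
tcp_rot: [-179.9, 0.2, -178.9]
wrist_force: [-0.2, 0.2, 0.2]
opening: 0.0356
```

Run:
```python
from h import *
c=snap('top');b=snap('scene')
f=lambda i,s:cv2.cvtColor(cv2.resize(i,None,fx=s,fy=s,interpolation=cv2.INTER_CUBIC),cv2.COLOR_RGB2BGR)
cv2.imwrite('pics/e_top.png',f(c['img'][125:240,245:405],5));cv2.imwrite('pics/e_sc.png',f(b['img'][110:270,190:350],3.75))
print(bot.get_obs()['wrist_force'])
```

```text
[-0.08076354  0.1839511  -0.45440102]
```

View pics/e_top.png

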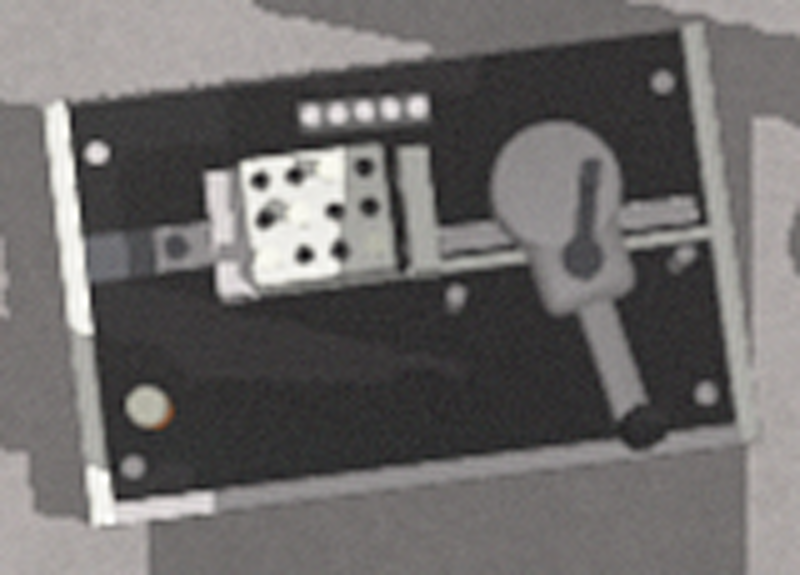

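View pics/e_sc.png

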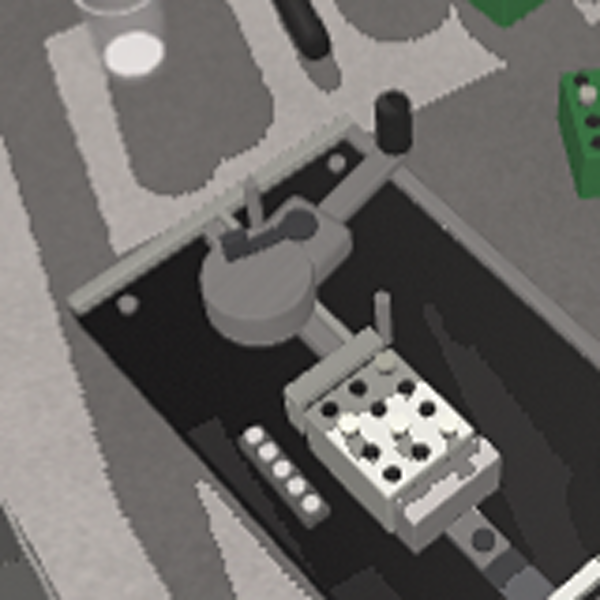

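Run:
```python
from h import *
c=snap('top')
p=at(c,cp(643,427),.112)*1000;print(p,np.radians(189)-np.arctan2(p[1]+106,p[0]-619.5)%(2*np.pi), np.hypot(p[1]+106,p[0]-619.5))
o=bot.get_obs();print(o['time'])
# lever: pivot/tab
for n,q in dict(tab=(590,170,.1025),pivot=(582,258,.0865)).items(): print(n,at(c,cp(*q[:2]),q[2])*1000)
f=[cv2.imread('pics/%s.png'%k)[280:520,230:500] for k in('k11','k12','e_sc')]
cv2.imwrite('pics/cmp.png',np.hstack([f[0],f[1],f[2]]))
t=np.vstack([cv2.imread('pics/top1c.png')[120:310,180:650],cv2.imread('pics/e_top.png')[120:310,180:650]])
cv2.imwrite('pics/cmpt.png',cv2.resize(t,None,fx=1.5,fy=1.5))
```

```text
[ 488.45658961 -152.94969818  112.        ] -0.18694883364296544 139.2000343602545
29.2
tab [ 626.08959881 -122.64496621  102.5       ]
pivot [ 580.4704613  -120.61440324   86.5       ]
```

View pics/cmp.png

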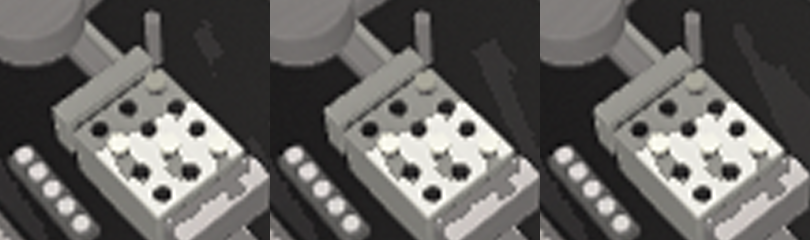

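View pics/cmpt.png

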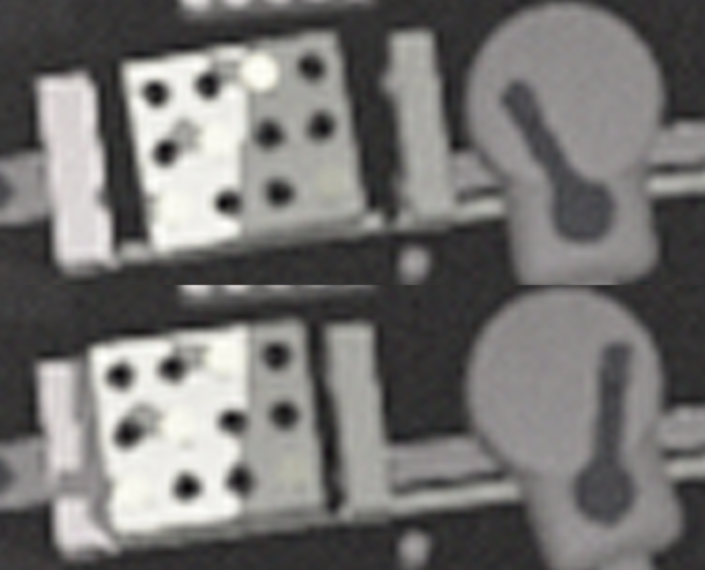

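Run:
```python
import cv2,numpy as np
L=lambda k:cv2.cvtColor(cv2.imread('pics/%s.png'%k),cv2.COLOR_BGR2GRAY).astype(np.float32)
I={k:L(k) for k in('k10','k11','k12','e_sc')}
reg=dict(jaw=(270,325,90,85),jawpart=(345,315,40,40),block=(330,440,70,80),strip=(235,420,100,105),rod=(360,285,40,50),head=(200,260,90,90))
for a,b in (('k10','k11'),('k11','k12'),('k12','e_sc'),('k11','e_sc')):
  for n,(x,y,w,h) in reg.items():
    t=I[a][y:y+h,x:x+w]; s=I[b][y-20:y+h+20,x-20:x+w+20]
    r=cv2.matchTemplate(s,t,cv2.TM_CCOEFF_NORMED);_,v,_,m=cv2.minMaxLoc(r)
    i,j=m; 
    try:
      dx=(r[j,i-1]-r[j,i+1])/(2*(r[j,i-1]-2*r[j,i]+r[j,i+1]));dy=(r[j-1,i]-r[j+1,i])/(2*(r[j-1,i]-2*r[j,i]+r[j+1,i]))
    except IndexError: dx=dy=0
    print(a,b,n,round(v,3),np.round([i-20+dx,j-20+dy],2))
```

```text
k10 k11 jaw 0.962 [4.71 4.2 ]
k10 k11 jawpart 0.945 [3.81 4.65]
k10 k11 block 0.982 [4.74 4.93]
k10 k11 strip 0.993 [0.08 0.01]
k10 k11 rod 0.939 [0.34 1.13]
k10 k11 head 0.976 [ 0.12 -0.28]
k11 k12 jaw 0.983 [0.81 0.35]
k11 k12 jawpart 0.986 [0.89 1.14]
k11 k12 block 1.0 [-0.01  0.  ]
k11 k12 strip 1.0 [-0.01  0.02]
k11 k12 rod 0.981 [0.26 0.83]
k11 k12 head 0.997 [0.14 0.08]
k12 e_sc jaw 0.993 [-0.34 -0.26]
k12 e_sc jawpart 0.99 [-0.27 -0.41]
k12 e_sc block 1.0 [-0.01  0.  ]
k12 e_sc strip 1.0 [ 0. -0.]
k12 e_sc rod 0.99 [-0.07 -0.43]
k12 e_sc head 0.994 [-0.13  0.3 ]
k11 e_sc jaw 0.991 [0.39 0.34]
k11 e_sc jawpart 0.988 [0.58 0.67]
k11 e_sc block 1.0 [-0.01  0.  ]
k11 e_sc strip 1.0 [-0.    0.02]
k11 e_sc rod 0.989 [0.17 0.39]
k11 e_sc head 0.996 [-0.   0.3]
```

Lever is at about 0.39 (tighten) and the block is home, but the handle recoiled from 0.07 to −0.19 when let go, and registration suggests the jaw eased by about 0.4 mm. Re-engage and feel whether it still holds.

{"op": "apply_moves", "data": {
  "targets": [0.5,1.1,0,0,0,0.8,0.42,1.1,2.3,0,0,0,1.6,0.42,1.7,3.6,0,0,0,2.4,0.42,2.35,4.85,0,0,0,3.1,0.42,2.35,4.85,-1.5,0,0,3.1,0.42]
}}

```text
time: 29.7
ee_pos: [0.4938, -0.1464, 0.1659]
tcp_rot: [-179.7, 0.7, -159.7]
wrist_force: [0.8, -1.0, -0.8]
opening: 0.0359
```

```bash
python3 look.py r1; python3 arc.py -.187 .163 25; python3 -c "
from h import *
o=bot.get_obs();print(o['ee_pos'],o['tcp_rot'])"
```

```text
-0.117 -0.02, 0.06, 0, 0, 0, -0.13, 0.42; -0.04, 0.12, 0, 0, 0, -0.27, 0.42; -0.06, 0.19, 0, 0, 0, -0.40, 0.42; -0.08, 0.25, 0, 0, 0, -0.53, 0.42; -0.10, 0.31, 0, 0, 0, -0.67, 0.42
-0.047 -0.02, 0.06, 0, 0, 0, -0.13, 0.42; -0.03, 0.13, 0, 0, 0, -0.27, 0.42; -0.05, 0.19, 0, 0, 0, -0.40, 0.42; -0.06, 0.25, 0, 0, 0, -0.53, 0.42; -0.08, 0.32, 0, 0, 0, -0.67, 0.42
0.023 -0.01, 0.06, 0, 0, 0, -0.13, 0.42; -0.02, 0.13, 0, 0, 0, -0.27, 0.42; -0.04, 0.19, 0, 0, 0, -0.40, 0.42; -0.05, 0.26, 0, 0, 0, -0.53, 0.42; -0.05, 0.32, 0, 0, 0, -0.67, 0.42
0.093 -0.01, 0.06, 0, 0, 0, -0.13, 0.42; -0.02, 0.13, 0, 0, 0, -0.27, 0.42; -0.02, 0.19, 0, 0, 0, -0.40, 0.42; -0.03, 0.26, 0, 0, 0, -0.53, 0.42; -0.03, 0.32, 0, 0, 0, -0.67, 0.42
0.163 -0.00, 0.07, 0, 0, 0, -0.13, 0.42; -0.01, 0.13, 0, 0, 0, -0.27, 0.42; -0.01, 0.20, 0, 0, 0, -0.40, 0.42; -0.01, 0.26, 0, 0, 0, -0.53, 0.42; -0.01, 0.33, 0, 0, 0, -0.67, 0.42
[ 0.48857637 -0.14664997  0.15399746] [ 1.79799205e+02 -7.00467816e-02 -1.59826296e+02]
```

View pics/r1.png

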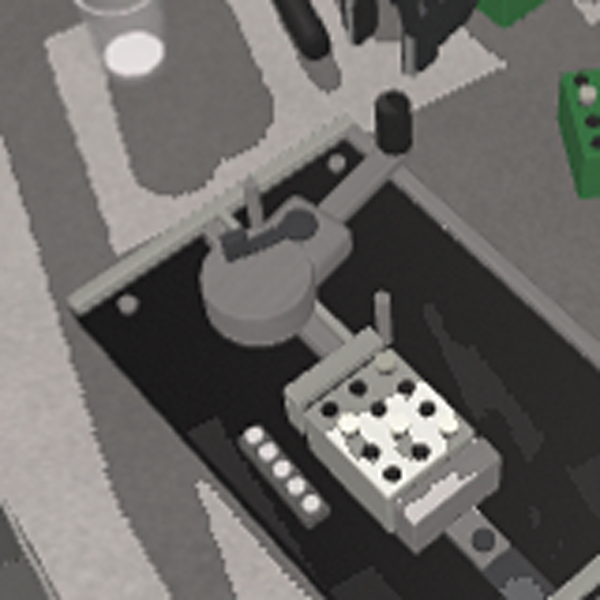

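{"op": "apply_moves", "data": {
  "targets": [0,-0.2,0,0,0,0,0.42,0,-0.2,-0.8,0,0,0,0.42,0,-0.2,-1.4,0,0,0,0.42,0,-0.2,-2,0,0,0,0.42,0,-0.2,-2.45,0,0,0,0.42]
}}

```text
time: 30.25
ee_pos: [0.49, -0.1575, 0.0887]
tcp_rot: [-179.9, 0.3, -160.2]
wrist_force: [-0.8, 0.3, -0.1]
opening: 0.0361
```

{"op": "apply_moves", "data": {
  "targets": [-0.02,0.06,0,0,0,-0.13,0.42,-0.04,0.12,0,0,0,-0.27,0.42,-0.06,0.19,0,0,0,-0.4,0.42,-0.08,0.25,0,0,0,-0.53,0.42,-0.1,0.31,0,0,0,-0.67,0.42]
}}

```text
time: 30.75
ee_pos: [0.4869, -0.1471, 0.0881]
tcp_rot: [-179.9, 0.2, -164.2]
wrist_force: [1.0, -0.7, 1.7]
opening: 0.0359
```

{"op": "apply_moves", "data": {
  "targets": [-0.02,0.06,0,0,0,-0.13,0.42,-0.03,0.13,0,0,0,-0.27,0.42,-0.05,0.19,0,0,0,-0.4,0.42,-0.06,0.25,0,0,0,-0.53,0.42,-0.08,0.32,0,0,0,-0.67,0.42]
}}

```text
time: 31.25
ee_pos: [0.4844, -0.1378, 0.0876]
tcp_rot: [-179.9, 0.2, -168.3]
wrist_force: [0.8, -3.8, 3.3]
opening: 0.0357
```

{"op": "apply_moves", "data": {
  "targets": [-0.01,0.06,0,0,0,-0.13,0.42,-0.02,0.13,0,0,0,-0.27,0.42,-0.04,0.19,0,0,0,-0.4,0.42,-0.05,0.26,0,0,0,-0.53,0.42,-0.05,0.32,0,0,0,-0.67,0.42]
}}

```text
time: 31.75
ee_pos: [0.4826, -0.1287, 0.0876]
tcp_rot: [-179.9, 0.2, -172.3]
wrist_force: [-1.7, -9.6, 4.6]
opening: 0.0359
```

{"op": "apply_moves", "data": {
  "targets": [0,0,0,0,0,0,0.42]
}}

```text
time: 31.85
ee_pos: [0.4825, -0.1285, 0.0876]
tcp_rot: [-179.9, 0.2, -172.3]
wrist_force: [-1.2, -7.7, 4.3]
opening: 0.0356
```

{"op": "apply_moves", "data": {
  "targets": [-0.01,0.06,0,0,0,-0.13,0.42,-0.02,0.13,0,0,0,-0.27,0.42]
}}

```text
time: 32.05
ee_pos: [0.482, -0.1251, 0.0876]
tcp_rot: [-179.8, 0.2, -173.9]
wrist_force: [-1.2, -10.4, 3.1]
opening: 0.036
```

{"op": "apply_moves", "data": {
  "targets": [-0.01,0.06,0,0,0,-0.13,0.42,-0.02,0.13,0,0,0,-0.27,0.42]
}}

```text
time: 32.25
ee_pos: [0.4815, -0.1213, 0.0876]
tcp_rot: [-179.8, 0.2, -175.6]
wrist_force: [0.5, -11.1, 2.0]
opening: 0.0358
```

{"op": "apply_moves", "data": {
  "targets": [-0.01,0.06,0,0,0,-0.13,0.42,-0.01,0.13,0,0,0,-0.27,0.42]
}}

```text
time: 32.45
ee_pos: [0.4812, -0.1175, 0.0876]
tcp_rot: [-179.8, 0.2, -177.2]
wrist_force: [-1.4, -11.0, 3.5]
opening: 0.0363
```

{"op": "apply_moves", "data": {
  "targets": [-0.01,0.06,0,0,0,-0.13,0.42,-0.01,0.13,0,0,0,-0.27,0.42]
}}

```text
time: 32.65
ee_pos: [0.4809, -0.1137, 0.0876]
tcp_rot: [-179.8, 0.2, -178.8]
wrist_force: [-0.8, -12.3, 2.8]
opening: 0.0358
```

```bash
python3 look.py r2
cat > reg.py <<'E'
import cv2,numpy as np,sys
L=lambda k:cv2.cvtColor(cv2.imread('pics/%s.png'%k),cv2.COLOR_BGR2GRAY).astype(np.float32)
reg=dict(jaw=(270,325,90,85),jawpart=(345,315,40,40),block=(330,440,70,80),strip=(235,420,100,105))
for p in sys.argv[1:]:
  a,b=p.split(','); A,B=L(a),L(b)
  for n,(x,y,w,h) in reg.items():
    t=A[y:y+h,x:x+w]; s=B[y-20:y+h+20,x-20:x+w+20]
    r=cv2.matchTemplate(s,t,cv2.TM_CCOEFF_NORMED);_,v,_,(i,j)=cv2.minMaxLoc(r)
    dx=(r[j,i-1]-r[j,i+1])/(2*(r[j,i-1]-2*r[j,i]+r[j,i+1]));dy=(r[j-1,i]-r[j+1,i])/(2*(r[j-1,i]-2*r[j,i]+r[j+1,i]))
    print(a,b,n,round(v,3),np.round([i-20+dx,j-20+dy],2))
E
python3 reg.py k12,r2 e_sc,r2 e_sc,r1 k11,r2
```

```text
k12 r2 jaw 1.0 [0.01 0.01]
k12 r2 jawpart 1.0 [ 0.01 -0.01]
k12 r2 block 1.0 [-0.01  0.  ]
k12 r2 strip 1.0 [ 0.01 -0.  ]
e_sc r2 jaw 0.993 [0.34 0.28]
e_sc r2 jawpart 0.99 [0.27 0.38]
e_sc r2 block 1.0 [-0.01  0.  ]
e_sc r2 strip 1.0 [ 0. -0.]
e_sc r1 jaw 1.0 [-0.01  0.01]
e_sc r1 jawpart 1.0 [-0.02 -0.03]
e_sc r1 block 1.0 [-0.02  0.  ]
e_sc r1 strip 1.0 [ 0. -0.]
k11 r2 jaw 0.983 [0.82 0.37]
k11 r2 jawpart 0.986 [0.89 1.13]
k11 r2 block 1.0 [-0.01  0.  ]
k11 r2 strip 1.0 [-0.    0.01]
```

Same jaw position as before the first release, about 12 N. This time ease off slowly instead of snapping free.

{"op": "apply_moves", "data": {
  "targets": [0,-0.03,0,0,0,0.07,0.42,0.01,-0.06,0,0,0,0.13,0.42,0.01,-0.1,0,0,0,0.2,0.42,0.01,-0.13,0,0,0,0.27,0.42]
}}

```text
time: 33.1
ee_pos: [0.481, -0.1171, 0.0875]
tcp_rot: [-179.9, 0.2, -177.1]
wrist_force: [-2.1, -6.8, 4.9]
opening: 0.0363
```

{"op": "apply_moves", "data": {
  "targets": [0,-0.03,0,0,0,0.07,0.42,0.01,-0.06,0,0,0,0.13,0.42,0.01,-0.1,0,0,0,0.2,0.42,0.01,-0.13,0,0,0,0.27,0.42]
}}

```text
time: 33.5
ee_pos: [0.4814, -0.1208, 0.0875]
tcp_rot: [-179.9, 0.2, -175.5]
wrist_force: [-1.2, -6.6, 3.5]
opening: 0.0361
```

```bash
python3 look.py r3; python3 reg.py r2,r3
```

```text
r2 r3 jaw 1.0 [-0.01 -0.  ]
r2 r3 jawpart 1.0 [-0. -0.]
r2 r3 block 1.0 [-0.01  0.  ]
r2 r3 strip 1.0 [ 0.   -0.01]
```

View pics/r3.png

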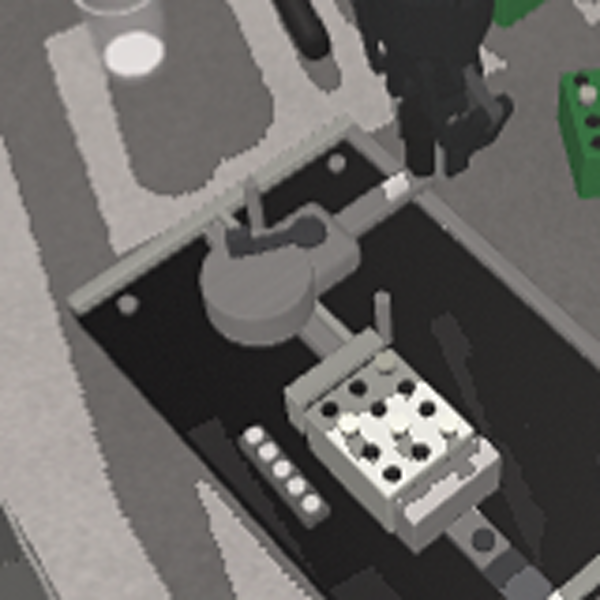

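Run:
```python
import cv2,numpy as np
f=[cv2.imread('pics/%s.png'%k)[130:360,190:450] for k in('k12','r2','r3')]
cv2.imwrite('pics/cmp2.png',np.hstack(f))
```

```text
(no output)
```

View pics/cmp2.png

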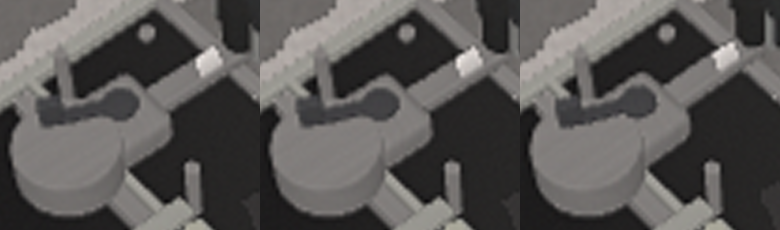

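{"op": "apply_moves", "data": {
  "targets": [0.01,-0.06,0,0,0,0.13,0.42,0.02,-0.13,0,0,0,0.27,0.42,0.03,-0.19,0,0,0,0.4,0.42,0.04,-0.26,0,0,0,0.53,0.42,0.05,-0.32,0,0,0,0.67,0.42]
}}

```text
time: 34.05
ee_pos: [0.483, -0.1298, 0.0872]
tcp_rot: [-180.0, 0.2, -171.4]
wrist_force: [-0.1, -2.8, 2.4]
opening: 0.0361
```

{"op": "apply_moves", "data": {
  "targets": [0.01,-0.06,0,0,0,0.13,0.42,0.03,-0.13,0,0,0,0.27,0.42,0.05,-0.19,0,0,0,0.4,0.42,0.06,-0.25,0,0,0,0.53,0.42,0.08,-0.31,0,0,0,0.67,0.42]
}}

```text
time: 34.55
ee_pos: [0.4854, -0.1391, 0.0872]
tcp_rot: [-180.0, 0.2, -167.3]
wrist_force: [0.9, -0.1, 0.1]
opening: 0.0355
```

```bash
python3 look.py r4; python3 reg.py r2,r4 e_sc,r4 k11,r4
```

```text
r2 r4 jaw 1.0 [-0.01 -0.01]
r2 r4 jawpart 1.0 [-0.01 -0.  ]
r2 r4 block 1.0 [-0.02  0.  ]
r2 r4 strip 1.0 [ 0. -0.]
e_sc r4 jaw 0.992 [0.33 0.26]
e_sc r4 jawpart 0.99 [0.26 0.38]
e_sc r4 block 1.0 [-0.02  0.  ]
e_sc r4 strip 1.0 [ 0.   -0.01]
k11 r4 jaw 0.983 [0.81 0.36]
k11 r4 jawpart 0.986 [0.9  1.13]
k11 r4 block 1.0 [-0.01  0.  ]
k11 r4 strip 1.0 [-0.    0.01]
```

View pics/r4.png

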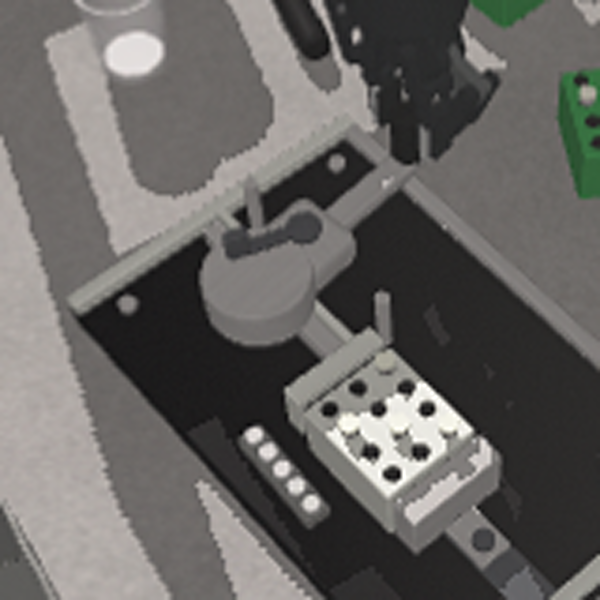

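Force eased to 0 with the jaw picture unchanged: it holds. Now lift clear.

{"op": "apply_moves", "data": {
  "targets": [0.02,-0.08,0,0,0,0,0.42,0.02,-0.08,0,0,0,0,0.42,0.02,-0.08,0.7,0,0,0,0.42,0.02,-0.08,1.8,0,0,0,0.42,0.02,-0.08,3.2,0,0,0,0.42]
}}

```text
time: 35.1
ee_pos: [0.4852, -0.1413, 0.1832]
tcp_rot: [179.9, 0.1, -167.4]
wrist_force: [0.7, -1.1, 0.6]
opening: 0.0356
```

{"op": "apply_moves", "data": {
  "targets": [-0.5,-1.3,0.5,0,0,0,0.42,-1,-2.6,1,0,0,0,0.42,-1.5,-3.9,1,0,0,0,0.42,-2,-5.2,1,0,0,0,0.42,-2,-5.2,1,0,0,0,0.42]
}}

```text
time: 35.6
ee_pos: [0.4244, -0.301, 0.2132]
tcp_rot: [-179.9, 0.2, -167.7]
wrist_force: [0.1, 0.7, -0.0]
opening: 0.0362
```

```bash
python3 look.py r5; python3 reg.py r4,r5 e_sc,r5
python3 - <<'E'
from h import *
c=snap('top')
cv2.imwrite('pics/e_top2.png',cv2.cvtColor(cv2.resize(c['img'][125:240,245:405],None,fx=5,fy=5,interpolation=cv2.INTER_CUBIC),cv2.COLOR_RGB2BGR))
cv2.imwrite('pics/e_full.png',cv2.cvtColor(c['img'],cv2.COLOR_RGB2BGR))
E
```

```text
r4 r5 jaw 1.0 [-0.  0.]
r4 r5 jawpart 1.0 [-0.  0.]
r4 r5 block 1.0 [-0.01  0.  ]
r4 r5 strip 1.0 [-0.  0.]
e_sc r5 jaw 0.992 [0.33 0.26]
e_sc r5 jawpart 0.99 [0.26 0.4 ]
e_sc r5 block 1.0 [-0.01  0.  ]
e_sc r5 strip 1.0 [-0. -0.]
```

View pics/e_top2.png

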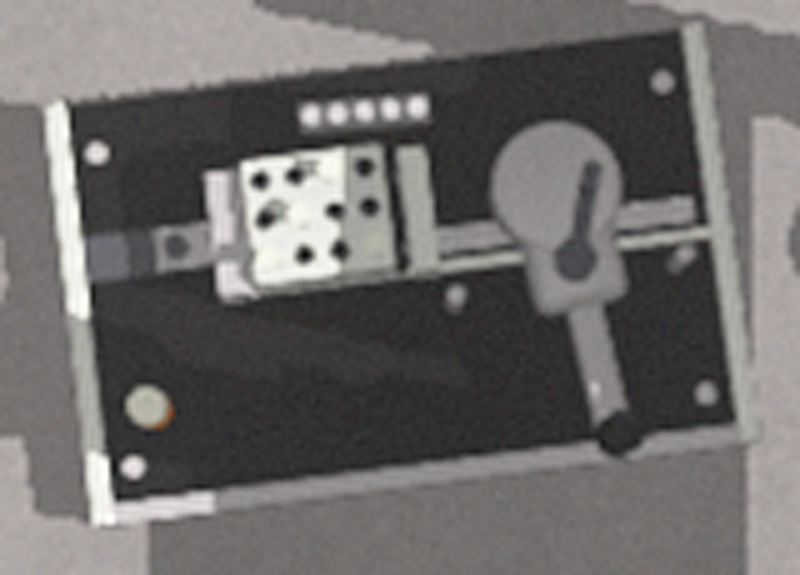

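View pics/r5.png

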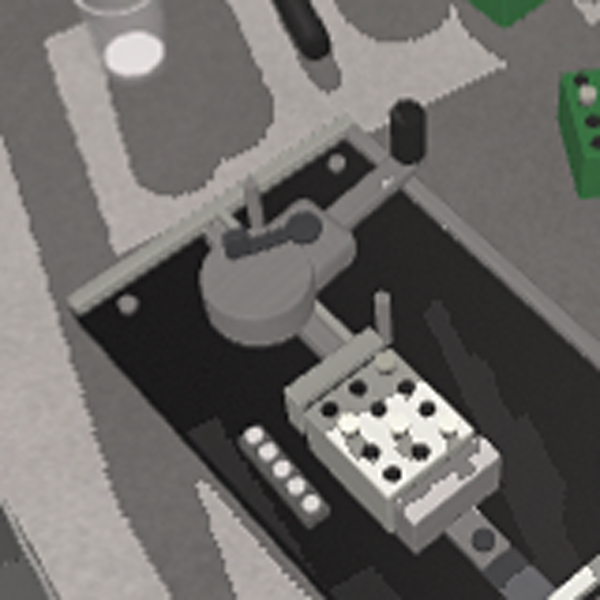

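The block sits against the stop, foot pressed on it, jaw held after slow release, lever on tighten (tab at (592,170)), strip and vial unmoved, arm clear. Hand in.

```bash
python3 -c "
from h import *
print(bot.job_done(), bot.get_obs()['time'])"
```

```text
the job is handed in; nothing more can be done
the job is handed in; nothing more can be done
```

The clamp is done: the lever is on tighten, the jaw has pushed the block home against the stop, and the arm is clear. I handed it in at about 36 s of the 72 s.

1. **Lever:** I pushed the tab over to its rigid stop with at most about 12 N. A check after the first release put it at about 0.39 of 0.40, and I did not touch it again.
2. **Free-wheel:** I swung the handle back to about −0.79. It took 1–2.5 N and the foot and block did not move.
3. **Driving:** Forward strokes at about 6 N carried the block to the stop. I finished snug at about 12 N on the knob, inside the 9–13 N band.

Last checks: block, strip and vial unmoved since the block came home, and the jaw picture identical before and after the final slow release.

What went wrong or disagreed on the way:

- **Joint limit:** In the first forward stroke joint 6 reached its range end. The tool slid off backwards and the handle free-wheeled back to −0.15. I continued with the grip turned half round, and no high force showed in the readings.
- **First release:** At about 11 N I let go quickly. The handle recoiled 0.26 rad, and image registration suggested the jaw had eased by very roughly half a millimetre to a millimetre. I re-engaged, tightened again and let the handle ease back slowly; this time the jaw stayed put.
- **Clamp force:** I could not measure it directly after letting go. That it holds is judged from the unchanged pictures and the knob force before release. Those pictures would hardly show an easing well under a millimetre.

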